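# Set up the folding crumb screen beside the toaster

### The arm

A 6-joint arm with a two-finger parallel gripper is mounted at the origin on the work surface. World frame = base frame: x ahead of the robot, y to its left, z up, the work surface at z = 0. Lengths are in m, angles in rad, forces in N, time in s.
With the tool pointing down it reaches from about 0.25 to 0.725 m from the base axis. Payload 9.7 kg.
Tool frame: the origin (TCP) lies on the mounting face of the last link; the fingertips stand 173 mm ahead of it and the grasp point (between the pads) lies 155 mm ahead of it; z points along the fingers, x is the direction in which the jaws open and shut, and the axes are right-handed (so a half turn about z gives the same grasp; the last joint's range is limited). The gripper opens to 85 mm and grips with 20 to 120 N. Pads are 22 mm wide; open, the fingers measure 114 mm over their backs; the gripper's body (76 mm by 85 mm) begins 54 mm behind the grasp point. The pads swing forward as they close: fully open they stand 13 mm farther back than shut.
Start: joints at [-1.329, 0.087, 0.176, 1.66, 0, 1.571], TCP at [0.132, -0.534, 0.405] pointing down, gripper open.
Joint ranges: [-3.13, 3.13], [-0.85, 1.81], [-1.15, 1.24], [-2.2, 2.28], [-1.44, 1.52], [-3.14, 3.14]. Speed limits (rad/s): [2.22, 2.22, 2.57, 3.14, 3.14, 3.14].

### API

Orientations are given as a unit quaternion [x, y, z, w].
In Python, from cell import manip, eyes gives the robot as it stands. The module is installed in compiled form; this text tells all that it offers.
- The arm moves only by the tool move_arm, never from a script. Its argument "steps" is text: rows parted by semicolons, each of 7 numbers parted by spaces: the turn, a rotation vector about the tool's x, y, z in rad, then the shift along the tool's x, y, z in mm, then the opening in per cent of the stroke, from 0 (shut) to 100 (fully open). A call has 1 to 10 rows; each row shifts and turns the pose as measured when the row begins, along the tool's axes as they then stand; what a row does not reach is not made up. A row lasts 1/8 s, in which the tool goes at most 62.5 mm and 10.7 degrees, less where a joint would pass 70% of its speed; a pose out of reach is approached as far as the arm can. A call is refused whole if a number of a shift passes 62.5 or a number of a turn 0.188, either way. A call with a gripper value outside its range is refused whole. The fingers move at their own pace and stop on an object; "newtons" is the grip in N (left out, the last holds). Time passes only in rows, so rows that do not move let the fingers close. It gives the time, the measured TCP pose, the force and the opening at its end, in the units of the state.
- manip.state(): the state, without advancing time (a new reading comes with each control period).
- eyes.grab_frame(name): name is "side" or "top"; returns a dict with "color" (420x560x3 uint8, blue, green, red), "camera_matrix" (3x3 intrinsics, pixels), "dist_coeffs" ([k1, k2, p1, p2, k3] as OpenCV has them; the pictures are not rectified), "R" (3x3) and "t" (3): a world point X has camera coordinates R X + t. Camera axes: x right, y down, z forward; pixel columns grow to the right and rows downward; lengths in m; the calibration is good to about 2 mm. A picture is of the moment at which its call begins. There is no depth.
- manip.finish_job(): hands the job in, once; it reports no verdict.
The state is a dict: "time": time; "qpos": joint angles; "joint_vel": joint speeds; "effort": joint torques, N m; "ee_pos": TCP position; "ee_rot": TCP orientation; "force": force on the tool from outside, world axes, zero at the start; "torque": the same for the moment, N m; "gripper_width": finger opening in m.
Only numpy, scipy, OpenCV 4.12 (cv2) and the standard library are available. Lean on these libraries where they do the work, as an engineer would, in place of code of your own. Each camera call takes 0.05 s, during which the arm holds its last target.

### The job

Take the folded wooden crumb screen from beside the loaf tin, stand it on the open part of the flap and push its prop leg out until it hits its stop. Then take it again by the panel and stand it between the toaster and the preserve pot, parallel to the toaster's long side, leg still fully open and running behind the pot as the robot sees it, so the pot sits in the corner between panel and leg; let go. Do not tip the screen over or shift the pot and the other tableware.

Things in the scene. Friction and masses are not known exactly. Their poses are not given: they have to be found in the camera images.
- screen: Loose upright wooden screen, 0.65 kg with leg. Origin under the panel's middle; x along the panel, y its normal towards the leg side, z up. Panel x -65 to 65, y -7 to 7, top at z 130 mm; foot plate 8 mm high, y -30 to 22. Its leg, folded, covers its whole back: panel and leg then fill y -7 to 20.5, both with their top at 130.
- leg (a joint): Prop leg's angle about its upright hinge (rad): 0 folded flat along the screen's +x, 1.571 at its stop, square to the panel along the screen's +y. Counter-clockwise from above as it opens. Friction 0.03 N m, no spring: stays where left. While folded its free end stands out 45 mm past the panel's end (screen x 65 to 110): push there on its inner face (screen y 8.5) towards +y.
- hinge (a point): Leg's hinge axis, at the height of the screen's top: x -60, y 14.5, z 130 mm in the screen's frame. Turns with the screen, not with the leg.
- leg_end (a point): Middle of the leg's free end at its top edge, 170 mm from the hinge axis. The leg is a board 12 mm thick, centred on the line from the hinge axis to here, z 9.5 to 130 mm; a heel under its last 30 mm ends 1.5 mm above the flap.
- toaster: Fixed matte black toaster, 280 mm along its own x, 170 mm wide (y -85 to 85), 185 mm high; origin under its centre. A crumb tray stands out of its near (-x) end to x -177 mm. The pot and the screen's place are on its -y side (the robot's right).
- pot: Closed amber glass preserve pot, upright, 70 mm across and about 90 mm high, 0.3 kg, loose, on the toaster's right (-y) side, its middle 250 to 275 mm from the toaster's middle line; origin at the centre of its underside. It must stay where it is.
- tin: Fixed steel loaf tin, 220 mm along its own x, 100 along y, 75 high, origin under its centre. The screen starts parked along its +y side (towards the pot), leg side facing the tin, the foot 8 to 14 mm from it, so the leg cannot swing out there.
- ramekin: White ceramic ramekin, 90 mm across, 45 mm high, loose bystander at the far side; origin under its centre.
- egg_cup: Grey silicone egg cup, 50 mm across, 65 mm high, loose bystander at the far side; origin under its centre.
- teaspoon: Steel teaspoon, 140 mm long, lying loose at the far right; bystander.

How it is judged:
On the way:
1. the leg is swung out to its stop while the screen stands upright on the flap (value of joint leg above 1.47 rad and height (world z) of screen below 0.008 m and angle between screen's own z axis and vertical below 0.1 rad), for 0.2 s.
At the end, for the whole second after the job is handed in: Screen upright (0.06 rad), at rest on the flap between toaster and pot, parallel to the toaster's side (0.2 rad), leg at its stop (over 1.45 rad); pot's middle, in the screen's frame, at y 45 to 130 mm and x -30 to 60 mm: in the corner between panel and leg (value of joint leg above 1.45 rad and height (world z) of screen between -0.004 and 0.005 m and angle between screen's own z axis and vertical below 0.06 rad and angle between the x axis of screen and the x axis of toaster, either way round below 0.2 rad and y of screen in the frame of toaster between -0.24 and -0.1 m and x of pot in the frame of screen between -0.03 and 0.06 m and y of pot in the frame of screen between 0.045 and 0.13 m and linear speed of each of screen, pot below 0.02 m/s); the robot touches nothing.
It fails at once if the preserve pot is shifted more than 15 mm or tipped (distance of pot from where it was at the start of the episode above 0.015 m or angle between pot's own z axis and vertical above 0.2 rad).
It fails at once if the ramekin, egg cup or teaspoon is shifted more than 20 mm (distance of any of ramekin, egg_cup, teaspoon from where it was at the start of the episode above 0.02 m).
It fails at once if the screen is tipped over (angle between screen's own z axis and vertical above 0.6 rad).
It also fails if it takes over 72 s, if anything falls off the work surface, if the arm or the gripper's body presses on something with over 40 N, if the wrist force passes 120 N, or if a joint passes its speed limit or range.

## Working session

There is one attempt and no reset: what is moved stays moved. The work goes in short steps, Python scripts to look and compute and a tool call to move; the robot and the scene stay as the last step left them, time stands still between calls to the robot, and variables do not carry over. Pictures are saved under pics/ and viewed, and the job is handed in when it is done.

Besides the shell and the picture viewer there is one more tool, called as a command line: name --argument value ..., lists and objects as JSON in quotes. move_arm: Moves the arm, as the interface text tells. Its arguments: {"type":"object","properties":{"steps":{"type":"string"},"newtons":{"type":"number"}},"required":["steps"]}

```bash
mkdir -p pics; cat > h.py <<'E'
import numpy as np,cv2
from scipy.spatial.transform import Rotation as Ro
from cell import manip,eyes
def grab(n,tag):
    f=eyes.grab_frame(n); cv2.imwrite(f'pics/{tag}.png',f['color']); np.savez(f'pics/{tag}.npz',K=f['camera_matrix'],d=f['dist_coeffs'],R=f['R'],t=f['t'],c=f['color']); return f
def load(tag): return np.load(f'pics/{tag}.npz')
def px2w(tag,uv,z):
    f=load(tag); out=[]
    for (u,v),zz in zip(uv,np.broadcast_to(z,len(uv))):
        p=cv2.undistortPoints(np.array([[[u,v]]],float),f['K'],f['d'])[0,0]
        r=f['R'].T@np.array([p[0],p[1],1]); o=-f['R'].T@f['t'].ravel()
        s=(zz-o[2])/r[2]; out.append(o+s*r)
    return np.array(out)
def w2px(tag,X):
    f=load(tag); return cv2.projectPoints(np.array(X,float).reshape(-1,1,3),cv2.Rodrigues(f['R'])[0],f['t'],f['K'],f['d'])[0][:,0]
def crop(tag,x0,y0,x1,y1,s,name):
    c=load(tag)['c'][y0:y1,x0:x1]; cv2.imwrite(f'pics/{name}.png',cv2.resize(c,None,fx=s,fy=s,interpolation=cv2.INTER_CUBIC))
E
python3 - <<'E'
from h import *
s=manip.state();print({k:np.round(v,3) for k,v in s.items()})
for n in('top','side'):
    f=grab(n,n+'0');print(n,-f['R'].T@f['t'].ravel(),f['R'][2])
E
```

```text
{'time': np.float64(0.0), 'qpos': array([-1.329,  0.087,  0.175,  1.66 ,  0.   ,  1.571]), 'joint_vel': array([0.002, 0.   , 0.002, 0.   , 0.   , 0.   ]), 'effort': array([ 5.0000e-03, -5.2039e+01,  4.6480e+01,  1.6000e-02,  0.0000e+00,
       -0.0000e+00]), 'ee_pos': array([ 0.132, -0.534,  0.404]), 'ee_rot': array([ 0.787, -0.617, -0.001, -0.   ]), 'force': array([ 0.732, -0.764, -0.004]), 'torque': array([0.01 , 0.008, 0.02 ]), 'gripper_width': np.float64(0.085)}
top [0.32136939 0.01015843 1.35817955] [ 0.19005262 -0.00592488 -0.98175603]
side [ 0.30941274 -0.62430186  0.71536763] [ 0.30164422  0.6980173  -0.64944793]
```

View pics/top0.png

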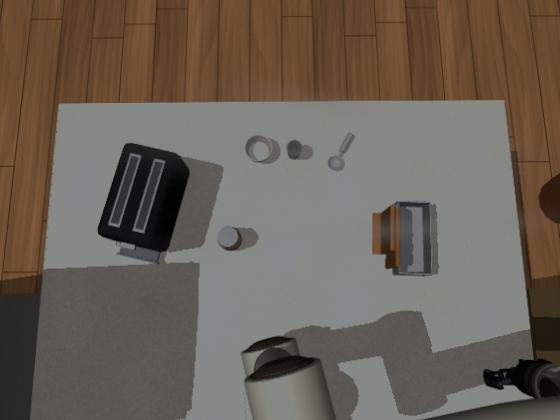

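View pics/side0.png

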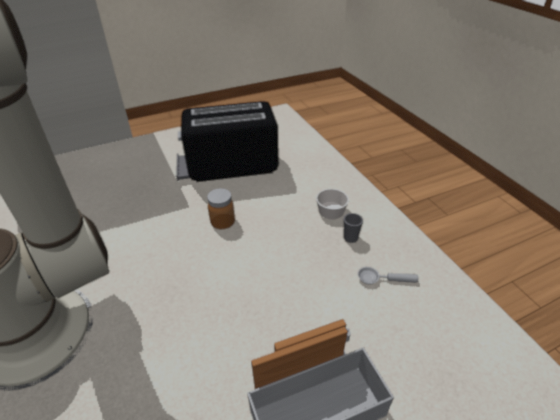

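The top view shows the toaster at about (145,197), the pot at (230,238), the screen at (387,237) beside the tin at (413,238), and the bystanders at (259,149), (294,149) and (340,152). I'll zoom in next.

```bash
python3 - <<'E'
from h import *
crop('top0',360,190,440,285,6,'a'); crop('top0',90,130,260,275,4.5,'b'); crop('side0',230,300,400,420,4.5,'c')
E
```

```text
(no output)
```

View pics/a.png

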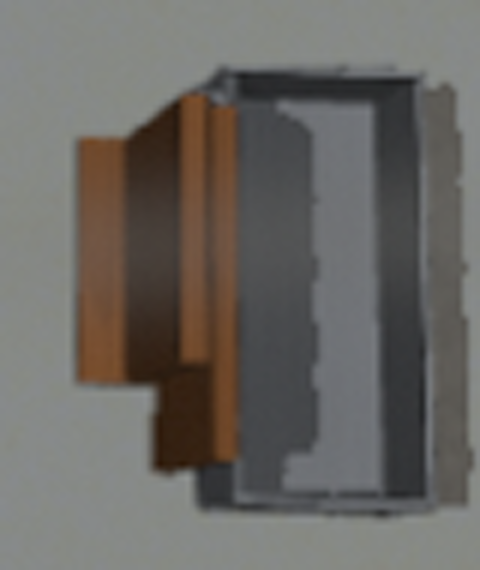

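View pics/b.png

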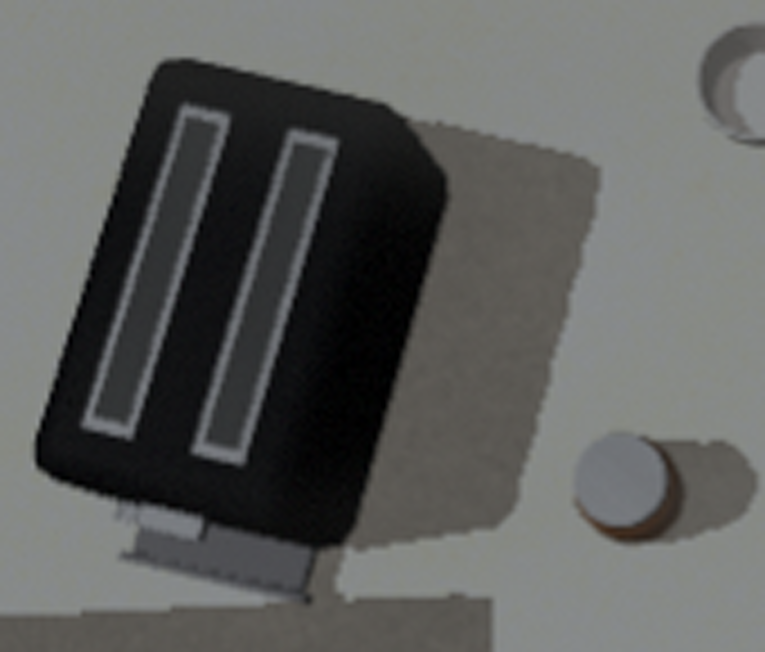

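View pics/c.png

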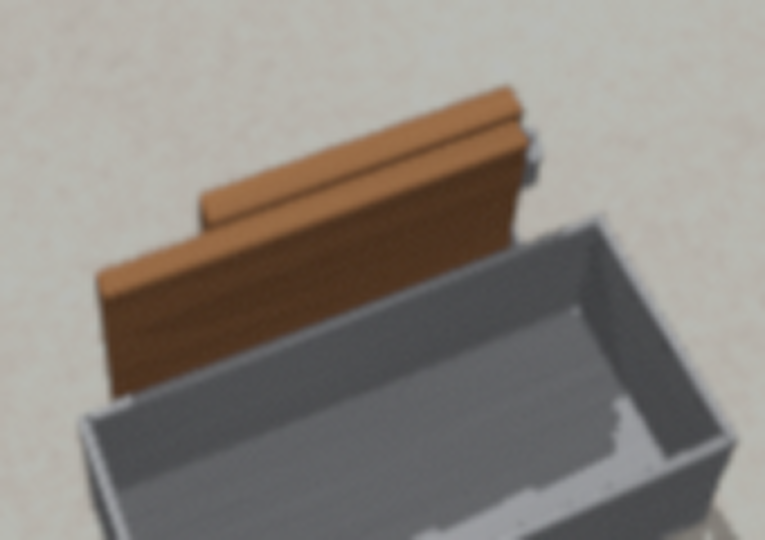

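```bash
cat > m.py <<'E'
from h import *
def cv(l,s,ox,oy): return [((u+.5)/s-.5+ox,(v+.5)/s-.5+oy) for u,v in l]
print('screen top: panelFL,NL,NR,legNL,NR,FR');P=px2w('top0',cv([(183,95),(180,362),(211,364),(215,462),(238,460),(238,105)],6,360,190),.13);print(P.round(4))
print('foot',px2w('top0',cv([(79,138),(79,382)],6,360,190),.008).round(4))
print('tin rim',px2w('top0',cv([(222,70),(198,506),(430,508),(420,76)],6,360,190),.075).round(4))
S=px2w('top0',cv([(181,104),(229,112),(133,438),(83,430),(290,130),(338,138),(243,465),(193,457)],4.5,90,130),.185);print('toaster slots\n',S.round(4))
d=(S[0]+S[1]-S[2]-S[3]+S[4]+S[5]-S[6]-S[7]);yaw=np.arctan2(d[1],d[0]);c=S.mean(0);print('yaw',yaw,'c',c)
d2=(S[4]+S[5]+S[6]+S[7]-S[0]-S[1]-S[2]-S[3]);print('yaw2',np.arctan2(d2[0],-d2[1])*-1, np.arctan2(d2[1],d2[0])+np.pi/2)
print('pot lid z.09',px2w('top0',cv([(575,482),(668,482),(621,432),(621,530)],4.5,90,130),.09).round(4))
E
python3 m.py; python3 - <<'E'
from h import *
crop('side0',170,95,290,235,4.5,'d')
E
```

```text
screen top: panelFL,NL,NR,legNL,NR,FR
[[ 0.5617 -0.309   0.13  ]
 [ 0.4335 -0.3004  0.13  ]
 [ 0.4324 -0.315   0.13  ]
 [ 0.3866 -0.3142  0.13  ]
 [ 0.3874 -0.3251  0.13  ]
 [ 0.5566 -0.3352  0.13  ]]
foot [[ 0.563  -0.2845  0.008 ]
 [ 0.4348 -0.2783  0.008 ]]
tin rim [[ 0.5851 -0.3437  0.075 ]
 [ 0.3683 -0.3192  0.075 ]
 [ 0.3661 -0.4327  0.075 ]
 [ 0.5812 -0.4436  0.075 ]]
toaster slots
 [[0.7084 0.4302 0.185 ]
 [0.7029 0.3998 0.185 ]
 [0.4974 0.4471 0.185 ]
 [0.5026 0.4778 0.185 ]
 [0.6908 0.3611 0.185 ]
 [0.6853 0.3309 0.185 ]
 [0.4804 0.3796 0.185 ]
 [0.4855 0.4101 0.185 ]]
yaw -0.23043477766869902 c [0.5941476  0.40458058 0.185     ]
yaw2 0.24779393273509895 -0.2477939327350991
pot lid z.09 [[0.4803 0.1926 0.09  ]
 [0.4798 0.1321 0.09  ]
 [0.513  0.1631 0.09  ]
 [0.4488 0.1622 0.09  ]]
```

View pics/d.png

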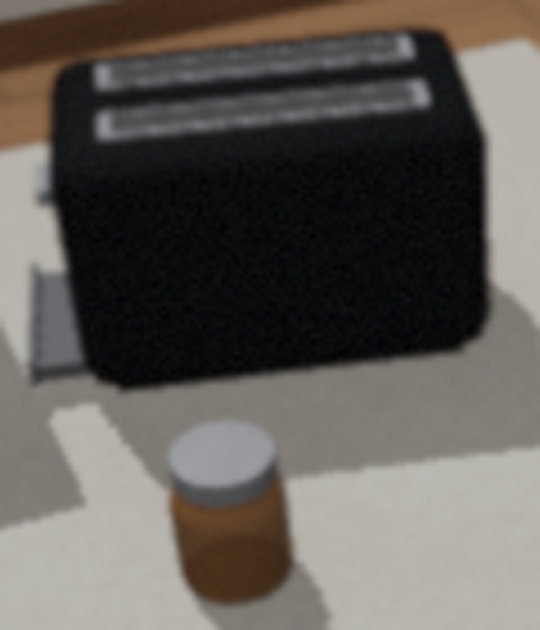

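```bash
cat >> h.py <<'E'
def plan(pos,ang,grip,n):
    "rows to TCP pos (m), tool x at world angle ang, tool down"
    s=manip.state(); R0=Ro.from_quat(s['ee_rot']); p0=np.array(s['ee_pos'])
    Rt=Ro.from_matrix(np.column_stack([[np.cos(ang),np.sin(ang),0],[np.sin(ang),-np.cos(ang),0],[0,0,-1]]))
    rv=(R0.inv()*Rt).as_rotvec(); print('total rv',rv.round(3),'shift mm',(1000*(R0.inv().apply(np.array(pos)-p0))).round(1))
    R=R0;p=p0;rows=[]
    for i in range(n):
        Rn=R0*Ro.from_rotvec(rv*(i+1)/n); pn=p0+(np.array(pos)-p0)*(i+1)/n
        dr=(R.inv()*Rn).as_rotvec().round(3); d=(R.inv().apply(pn-p)*1000).round(1)
        rows.append(' '.join('%g'%(x+0) for x in list(dr)+list(d)+[grip])); p=p+R.apply(d/1000); R=R*Ro.from_rotvec(dr)
    print('; '.join(rows))
def st():
    s=manip.state();R=Ro.from_quat(s['ee_rot']).as_matrix();print('t',s['time'],'p',np.round(s['ee_pos'],4),'xang',round(np.arctan2(R[1,0],R[0,0]),4),'z',R[:,2].round(3),'F',np.round(s['force'],1),'w',round(s['gripper_width'],4))
E
python3 - <<'E'
from h import *
from m import cv
print('toaster base side edge (side cam)');T=px2w('side0',cv([(125,388),(300,366),(465,346)],4.5,170,95),0);print(T.round(4))
ct=np.array([.594,.4046]);a=-.235;X=np.array([np.cos(a),np.sin(a)]);Y=np.array([-X[1],X[0]])
for p in T: print((p[:2]-ct)@X,(p[:2]-ct)@Y)
L=px2w('side0',cv([(168,458),(275,458)],4.5,170,95),.09);print('pot lid',L.round(4),L.mean(0))
c=np.array([.4972,-.3117]);a=3.08;X=np.array([np.cos(a),np.sin(a)]);Y=np.array([-X[1],X[0]])
pts=[np.r_[c+x*X+y*Y,.13] for x,y in[(-65,-7),(65,-7),(110,20.5),(-62,20.5)] for x,y in[(x/1000,y/1000)]]
print(((w2px('side0',pts)-[230,300]+.5)*4.5-.5).round(0))
plan([.492,-.318,.36],-1.633,100,9)
E
```

```text
screen top: panelFL,NL,NR,legNL,NR,FR
[[ 0.5617 -0.309   0.13  ]
 [ 0.4335 -0.3004  0.13  ]
 [ 0.4324 -0.315   0.13  ]
 [ 0.3866 -0.3142  0.13  ]
 [ 0.3874 -0.3251  0.13  ]
 [ 0.5566 -0.3352  0.13  ]]
foot [[ 0.563  -0.2845  0.008 ]
 [ 0.4348 -0.2783  0.008 ]]
tin rim [[ 0.5851 -0.3437  0.075 ]
 [ 0.3683 -0.3192  0.075 ]
 [ 0.3661 -0.4327  0.075 ]
 [ 0.5812 -0.4436  0.075 ]]
toaster slots
 [[0.7084 0.4302 0.185 ]
 [0.7029 0.3998 0.185 ]
 [0.4974 0.4471 0.185 ]
 [0.5026 0.4778 0.185 ]
 [0.6908 0.3611 0.185 ]
 [0.6853 0.3309 0.185 ]
 [0.4804 0.3796 0.185 ]
 [0.4855 0.4101 0.185 ]]
yaw -0.23043477766869902 c [0.5941476  0.40458058 0.185     ]
yaw2 0.24779393273509895 -0.2477939327350991
pot lid z.09 [[0.4803 0.1926 0.09  ]
 [0.4798 0.1321 0.09  ]
 [0.513  0.1631 0.09  ]
 [0.4488 0.1622 0.09  ]]
toaster base side edge (side cam)
[[0.4711 0.3754 0.    ]
 [0.5889 0.3476 0.    ]
 [0.7021 0.3202 0.    ]]
-0.11276495891619065 -0.05697476461182492
0.008275326274618104 -0.056593710476177436
0.12479401481539289 -0.05685731143975656
pot lid [[0.4552 0.1729 0.09  ]
 [0.5108 0.1466 0.09  ]] [0.48300749 0.15976451 0.09      ]
[[507.  85.]
 [190. 196.]
 [ 96. 302.]
 [534. 146.]]
total rv [0.    0.001 0.304] shift mm [-123.4 -401.5   44.2]
0 0 0.034 -13.7 -44.6 4.9 100; 0 0 0.034 -15.2 -44.1 4.9 100; 0 0 0.033 -16.7 -43.6 4.9 100; 0 0.001 0.034 -18.2 -43 4.9 100; 0 0 0.034 -19.6 -42.4 4.9 100; 0 0 0.034 -21 -41.7 4.9 100; 0 0 0.033 -22.4 -40.9 4.9 100; 0 0 0.034 -23.8 -40.2 4.9 100; 0 0 0.034 -25.1 -39.3 4.9 100
```

```bash
sed -i 's/^print/if __name__=="__main__": print/; s/^S=px2w/S=px2w/' m.py; python3 - <<'E' 2>&1 | grep -v zzz
from h import *
cv=lambda l,s,ox,oy:[((u+.5)/s-.5+ox,(v+.5)/s-.5+oy) for u,v in l]
ct=np.array([.594,.4046]);a=-.235;X=np.array([np.cos(a),np.sin(a)]);Y=np.array([-X[1],X[0]])
for z in(0,.02,.16,.185):
  for p in px2w('top0',cv([(135,125),(55,385),(425,265),(375,440)],4.5,90,130),z): print(z,(1000*(p[:2]-ct)@X).round(),(1000*(p[:2]-ct)@Y).round())
E
```

```text
0 126.0 158.0
0 -69.0 157.0
0 73.0 -74.0
0 -56.0 -73.0
0.02 122.0 149.0
0.02 -71.0 148.0
0.02 70.0 -80.0
0.02 -58.0 -79.0
0.16 91.0 87.0
0.16 -81.0 86.0
0.16 44.0 -118.0
0.16 -70.0 -117.0
0.185 86.0 76.0
0.185 -83.0 75.0
0.185 40.0 -125.0
0.185 -72.0 -124.0
```

move_arm --steps "0 0 0.034 -13.7 -44.6 4.9 100; 0 0 0.034 -15.2 -44.1 4.9 100; 0 0 0.033 -16.7 -43.6 4.9 100; 0 0 0.034 -18.2 -43 4.9 100; 0 0 0.034 -19.6 -42.4 4.9 100; 0 0 0.034 -21 -41.7 4.9 100; 0 0 0.033 -22.4 -40.9 4.9 100; 0 0 0.034 -23.8 -40.2 4.9 100; 0 0 0.034 -25 -39 4.9 100; 0 0 0 0 0 0 100"

```text
time: 1.35
ee_pos: [0.5034, -0.313, 0.3536]
ee_rot: [-0.68, 0.733, 0.004, 0.0]
force: [0.5, 0.0, -0.6]
gripper_width: 0.0852
```

```bash
python3 - <<'E'
from h import *
st(); plan([.492,-.318,.258],-1.633,100,3)
E
```

```text
t 1.35 p [ 0.5034 -0.313   0.3536] xang -1.6459 z [-0.005  0.006 -1.   ] F [ 0.5  0.  -0.6] w 0.0852
total rv [ 0.005  0.005 -0.013] shift mm [ 6.4 10.4 95.7]
0.002 0.002 -0.004 2.1 3.5 31.9 100; 0.002 0.002 -0.005 2.1 3.5 31.9 100; 0.001 0.001 -0.004 1.9 3.7 31.9 100
```

move_arm --steps "0.005 0.005 -0.013 6.4 10.4 30 100; 0 0 0 0 0 20 100; 0 0 0 0 0 20 100; 0 0 0 0 0 0 100"

```text
time: 1.85
ee_pos: [0.4907, -0.3192, 0.281]
ee_rot: [-0.685, 0.728, 0.001, -0.001]
force: [-1.2, 0.1, 0.9]
gripper_width: 0.0855
```

```bash
python3 - <<'E'
from h import *
st(); plan([.492,-.318,.258],-1.633,100,1);grab('top','top1');crop('top1',340,170,450,300,5,'e')
E
```

```text
t 1.85 p [ 0.4907 -0.3192  0.281 ] xang -1.6317 z [-0.002  0.001 -1.   ] F [-1.2  0.1  0.9] w 0.0855
total rv [0.002 0.001 0.001] shift mm [-1.2 -1.3 23. ]
0.002 0.001 0.001 -1.2 -1.3 23 100
```

View pics/e.png

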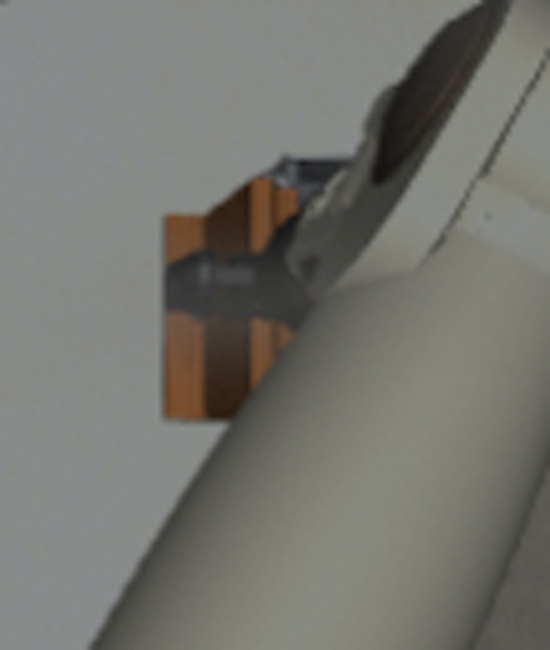

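The top view shows the left finger beside the panel (about (383,225) in the full picture) and the arm hiding the rest. The finger stands well off the panel, so I'll descend and grip.

move_arm --steps "0 0 0 -1.2 -1.3 14 100; 0 0 0 0 0 9 100; 0 0 0 0 0 0 100; 0 0 0 0 0 0 40; 0 0 0 0 0 0 20; 0 0 0 0 0 0 10; 0 0 0 0 0 0 10; 0 0 0 0 0 0 10" --newtons 50

```text
time: 2.9
ee_pos: [0.4927, -0.3185, 0.2606]
ee_rot: [-0.685, 0.728, -0.001, 0.0]
force: [-0.5, 1.0, -1.1]
gripper_width: 0.0261
```

```bash
python3 - <<'E'
from h import *
st(); grab('side','s1');crop('s1',200,230,400,420,3,'f')
E
```

```text
t 2.9 p [ 0.4927 -0.3185  0.2606] xang -1.6317 z [ 0.002 -0.002 -1.   ] F [-0.5  1.  -1.1] w 0.0261
```

View pics/f.png

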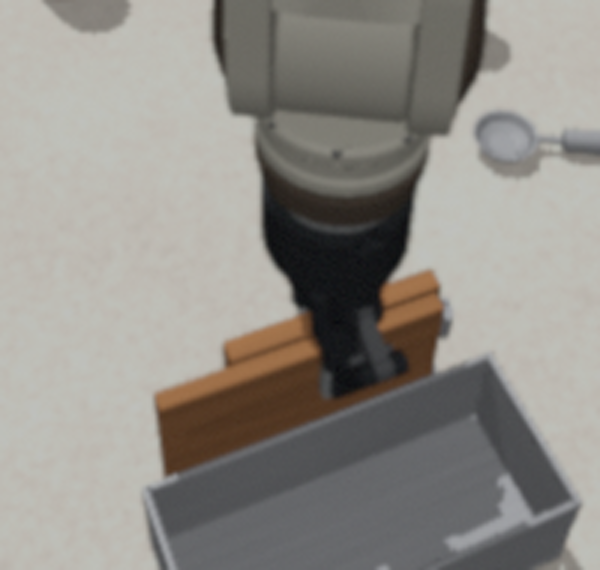

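move_arm --steps "0 0 0 0 0 -8 10; 0 0 0 0 0 -15 10; 0 0 0 0 0 -20 10; 0 0 0 0 0 -15 10; 0 0 0 0 0 0 10" --newtons 50

```text
time: 3.58
ee_pos: [0.4923, -0.3185, 0.3212]
ee_rot: [-0.685, 0.728, -0.0, -0.001]
force: [0.7, 0.8, -5.9]
gripper_width: 0.0264
```

```bash
python3 - <<'E'
from h import *
st(); plan([.46,-.05,.315],-1.806,10,10)
grab('side','s2');crop('s2',200,200,400,420,2.7,'g')
E
```

```text
t 3.575 p [ 0.4923 -0.3185  0.3212] xang -1.632 z [-0.    -0.001 -1.   ] F [ 0.7  0.8 -5.9] w 0.0264
total rv [ 0.    -0.001  0.174] shift mm [-266.1   48.7    5.8]
0 0 0.017 -26.6 4.9 0.6 10; 0 0 0.018 -26.5 5.3 0.6 10; 0 0 0.017 -26.5 5.8 0.6 10; 0 -0.001 0.018 -26.3 6.2 0.5 10; 0 0 0.017 -26.2 6.7 0.6 10; 0 0 0.017 -26.1 7.2 0.7 10; 0 0 0.018 -25.9 7.6 0.6 10; 0 0 0.017 -25.8 8.1 0.6 10; 0 0 0.018 -25.7 8.5 0.6 10; 0 0 0.017 -25.5 9 0.6 10
```

View pics/g.png

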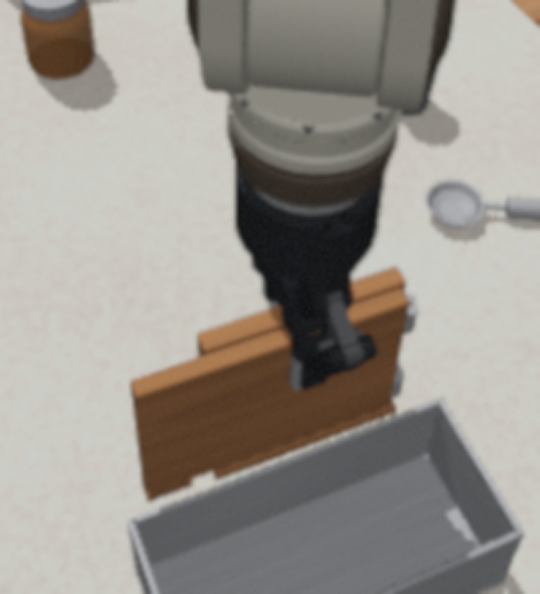

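The screen is lifted and level, with the tin clear below it. Next I carry it to the open area.

move_arm --steps "0 0 0.01 -13 2.5 0.6 10; 0 0 0.018 -26.5 5.3 0.6 10; 0 0 0.017 -26.5 5.8 0.6 10; 0 0 0.018 -26.3 6.2 0.5 10; 0 0 0.017 -26.2 6.7 0.6 10; 0 0 0.017 -26.1 7.2 0.7 10; 0 0 0.018 -25.9 7.6 0.6 10; 0 0 0.017 -25.8 8.1 0.6 10; 0 0 0.01 -14 4 0 10; 0 0 0 0 0 0 10"

```text
time: 4.88
ee_pos: [0.4601, -0.0948, 0.3079]
ee_rot: [-0.632, 0.775, 0.007, -0.002]
force: [-0.1, 0.7, -5.5]
gripper_width: 0.0265
```

```bash
python3 - <<'E'
from h import *
st(); plan([.46,-.05,.2606],-1.806,10,4)
E
```

```text
t 4.875 p [ 0.4601 -0.0948  0.3079] xang -1.7743 z [-0.011  0.008 -1.   ] F [-0.1  0.7 -5.5] w 0.0265
total rv [0.013 0.006 0.032] shift mm [-43.6   8.6  47.6]
0.003 0.001 0.008 -10.9 2.1 11.9 10; 0.003 0.002 0.008 -10.9 2.3 11.9 10; 0.003 0.001 0.008 -10.9 2.4 11.9 10; 0.004 0.002 0.008 -10.9 2.5 11.8 10
```

move_arm --steps "0.013 0.006 0.016 -22 4 0 10; 0 0 0.016 -22 5 0 10; 0 0 0 0 0 15 10; 0 0 0 0 0 15 10; 0 0 0 0 0 8 10; 0 0 0 0 0 0 10"

```text
time: 5.62
ee_pos: [0.4523, -0.0868, 0.2661]
ee_rot: [-0.635, 0.773, 0.008, 0.009]
force: [0.0, -0.2, -5.2]
gripper_width: 0.0264
```

```bash
python3 - <<'E'
from h import *
st(); plan([.46,-.05,.2606],-1.806,10,1)
E
```

```text
t 5.625 p [ 0.4523 -0.0868  0.2661] xang -1.7664 z [ 0.004  0.025 -1.   ] F [ 0.  -0.2 -5.2] w 0.0264
total rv [0.002 0.025 0.04 ] shift mm [-37.5  -0.4   6.4]
0.002 0.025 0.04 -37.5 -0.4 6.4 10
```

```bash
python3 - <<'E'
from h import *
print(manip.state()['qpos'],manip.state()['joint_vel'])
E
```

```text
[-0.19569699 -0.13468693 -0.30890461  1.39768878  0.02510203  3.14151979] [-0.00120984  0.00012783  0.00324999 -0.00179938  0.00036032  0.0019473 ]
```

Joint 6 is at its limit, which is why the last move fell short. I'll back off in yaw, level the tool and set the screen down here. The second grasp will use the half turn.

```bash
python3 - <<'E'
from h import *
st(); plan([.452,-.087,.2660],-1.68,10,2)
E
```

```text
t 5.625 p [ 0.4523 -0.0868  0.2661] xang -1.7664 z [ 0.004  0.025 -1.   ] F [ 0.  -0.2 -5.2] w 0.0264
total rv [ 0.     0.025 -0.086] shift mm [0.3 0.2 0.1]
0 0.013 -0.043 0.1 0.1 0 10; 0 0.012 -0.043 0.1 0.1 0.1 10
```

move_arm --steps "0 0.013 -0.043 0 0 0 10; 0 0.012 -0.043 0 0 0 10; 0 0 0 0 0 0 10"

```text
time: 6.0
ee_pos: [0.4526, -0.087, 0.2664]
ee_rot: [-0.668, 0.744, -0.0, -0.0]
force: [0.2, -1.1, -4.7]
gripper_width: 0.0261
```

```bash
python3 - <<'E'
from h import *
st(); plan([.452,-.087,.2606],-1.68,10,1);print(manip.state()['qpos'].round(3))
E
```

```text
t 6.0 p [ 0.4526 -0.087   0.2664] xang -1.6787 z [ 0.    -0.001 -1.   ] F [ 0.2 -1.1 -4.7] w 0.0261
total rv [-0.    -0.     0.001] shift mm [0.1 0.6 5.8]
0 0 0.001 0.1 0.6 5.8 10
[-0.19  -0.135 -0.308  1.397 -0.     3.06 ]
```

Lowering to contact, then opening.

move_arm --steps "0 0 0 0 0 3.5 10; 0 0 0 0 0 2 10; 0 0 0 0 0 0 10"

```text
time: 6.38
ee_pos: [0.4527, -0.087, 0.2608]
ee_rot: [-0.667, 0.745, -0.0, 0.0]
force: [0.3, 1.2, -5.6]
gripper_width: 0.026
```

```bash
python3 - <<'E'
from h import *
st()
E
```

```text
t 6.375 p [ 0.4527 -0.087   0.2608] xang -1.6806 z [ 0.001 -0.    -1.   ] F [ 0.3  1.2 -5.6] w 0.026
```

move_arm --steps "0 0 0 0 0 1 10; 0 0 0 0 0 1 10; 0 0 0 0 0 0 10"

```text
time: 6.75
ee_pos: [0.4526, -0.0869, 0.2608]
ee_rot: [-0.667, 0.745, -0.001, 0.001]
force: [0.1, -0.8, -6.1]
gripper_width: 0.0263
```

```bash
python3 - <<'E'
from h import *
st()
E
```

```text
t 6.75 p [ 0.4526 -0.0869  0.2608] xang -1.6809 z [ 0.002 -0.    -1.   ] F [ 0.1 -0.8 -6.1] w 0.0263
```

move_arm --steps "0 0 0 0 0 3 10; 0 0 0 0 0 0 10"

```text
time: 7.0
ee_pos: [0.4526, -0.0868, 0.2611]
ee_rot: [-0.667, 0.745, -0.002, 0.002]
force: [0.2, 1.7, -6.0]
gripper_width: 0.0262
```

```bash
python3 - <<'E'
from h import *
st(); grab('side','s3');crop('s3',130,180,380,380,3,'g3')
E
```

```text
t 7.0 p [ 0.4526 -0.0868  0.2611] xang -1.6808 z [ 0.006 -0.    -1.   ] F [ 0.2  1.7 -6. ] w 0.0262
```

View pics/g3.png

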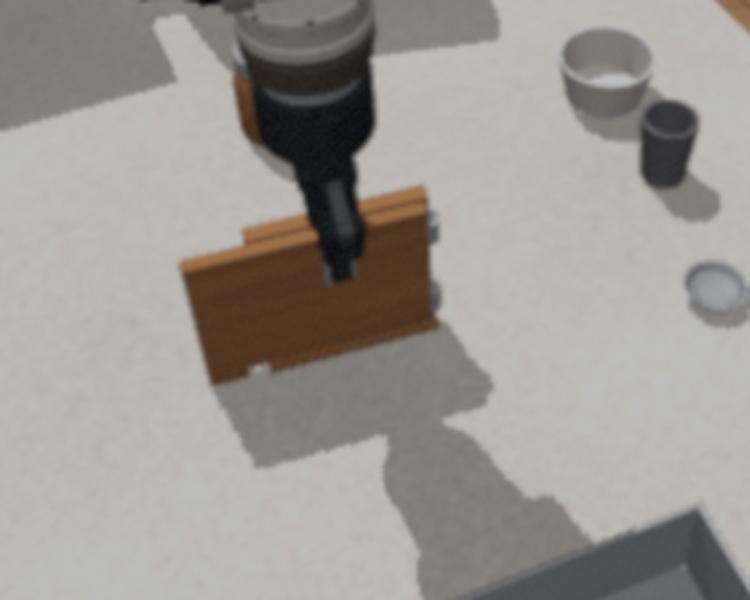

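move_arm --steps "0 0 0 0 0 0 40; 0 0 0 0 0 0 60; 0 0 0 0 0 0 60; 0 0 0 0 0 -20 70; 0 0 0 0 0 -40 70; 0 0 0 0 0 -40 40; 0 0 0 0 0 -20 0; 0 0 0 0 0 0 0"

```text
time: 8.05
ee_pos: [0.4523, -0.0869, 0.3839]
ee_rot: [-0.667, 0.745, -0.002, 0.002]
force: [0.0, -0.4, -0.4]
gripper_width: 0.0052
```

```bash
python3 - <<'E'
from h import *
st(); grab('side','s4');grab('top','t4');crop('s4',130,180,380,380,3,'g4');crop('t4',220,140,420,290,4,'g5')
E
```

```text
t 8.05 p [ 0.4523 -0.0869  0.3839] xang -1.681 z [ 0.006 -0.    -1.   ] F [ 0.  -0.4 -0.4] w 0.0052
```

View pics/g4.png

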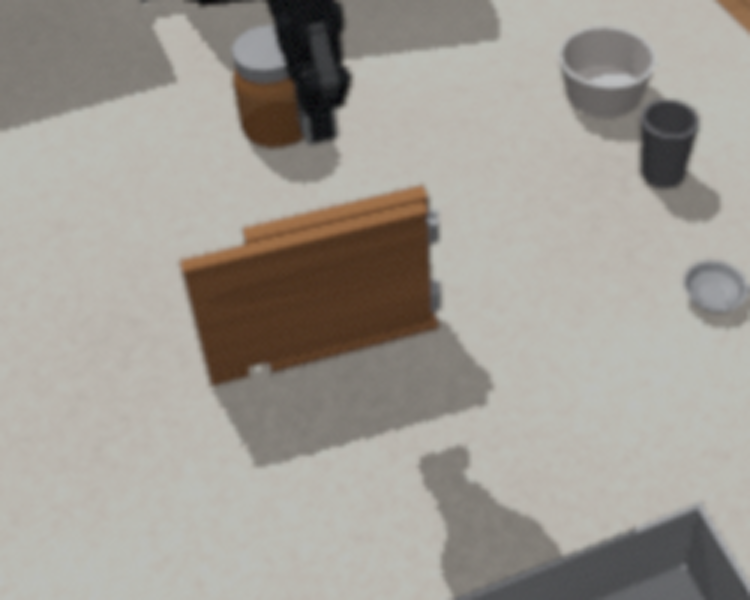

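View pics/g5.png

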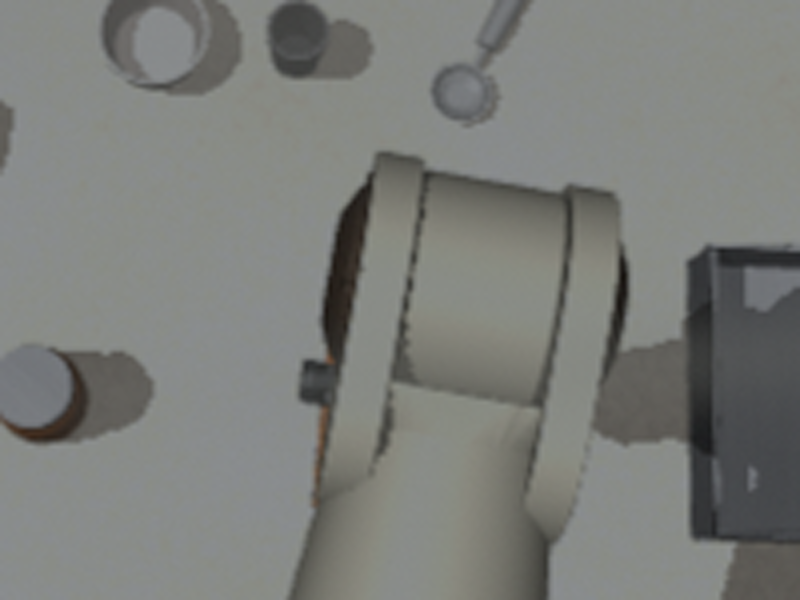

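```bash
python3 - <<'E'
from h import *
c=np.array([.4575,-.0803]);a=3.031;X=np.array([np.cos(a),np.sin(a)]);Y=np.array([-X[1],X[0]])
w=lambda x,y,z=.13:np.r_[c+x/1000*X+y/1000*Y,z]
print(((w2px('s4',[w(-65,-7),w(65,-7),w(110,20.5),w(-64,20.5),w(-66,22,.008),w(65,22,.008)])-[130,180]+.5)*3-.5).round(0))
for x,y in[(88,-10),(88,8.5)]: print(w(x,y))
E
```

```text
[[419. 184.]
 [236. 228.]
 [175. 273.]
 [430. 211.]
 [437. 325.]
 [265. 370.]]
[ 0.37114128 -0.06064876  0.13      ]
[ 0.36909948 -0.07903575  0.13      ]
```

```bash
cat >> h.py <<'E'
C=np.array([.4595,-.080]);A=3.031
def legpose(th,r=.150,n=-.0205,z=.26):
    X=np.array([np.cos(A),np.sin(A)]);Y=np.array([-X[1],X[0]])
    H=C-.060*X+.0145*Y
    d=np.array([np.cos(A+th),np.sin(A+th)]);q=np.array([-d[1],d[0]])
    return [*(H+r*d+n*q),z],((A+th+np.pi/2)+np.pi)%(2*np.pi)-np.pi
E
python3 - <<'E'
from h import *
p,a=legpose(0,n=-.032,z=.384);print(p,a);plan(p,a,0,3)
E
```

```text
[np.float64(0.3719812510196436), np.float64(-0.052673848113695895), 0.384] -1.681388980384689
total rv [-0.004  0.001  0.   ] shift mm [-25.2  83.4  -2.2]
-0.001 0 0 -8.4 27.8 -0.7 0; -0.001 0.001 0 -8.4 27.8 -0.8 0; -0.002 0 0 -8.4 27.8 -0.7 0
```

```bash
python3 - <<'E'
from h import *
p,a=legpose(0,n=-.036,z=.384);plan(p,a+.3,0,4)
E
```

```text
total rv [-0.004  0.    -0.3  ] shift mm [-29.2  83.4  -2.2]
-0.001 0 -0.075 -7.3 20.8 -0.6 0; -0.001 0 -0.075 -8.8 20.3 -0.5 0; -0.001 0 -0.075 -10.4 19.5 -0.5 0; -0.001 0 -0.075 -11.7 18.7 -0.5 0
```

move_arm --steps "-0.001 0 -0.075 -7.3 20.8 0 0; -0.001 0 -0.075 -8.8 20.3 0 0; -0.001 0 -0.075 -10.4 19.5 0 0; -0.001 0 -0.075 -8 14 0 0; 0 0 0 0 0 0 0"

```text
time: 8.78
ee_pos: [0.375, -0.0512, 0.3745]
ee_rot: [0.774, -0.634, -0.005, 0.002]
force: [0.1, -1.3, -0.7]
gripper_width: -0.0003
```

```bash
python3 - <<'E'
from h import *
st();p,a=legpose(0,n=-.036,z=.26);plan(p,a+.3,0,1);print(manip.state()['qpos'].round(2))
E
```

```text
t 8.775 p [ 0.375  -0.0512  0.3745] xang -1.3725 z [-0.01   0.002 -1.   ] F [ 0.1 -1.3 -0.7] w -0.0003
total rv [0.01  0.004 0.009] shift mm [ -2.5   0.9 114.6]
0.01 0.004 0.009 -2.5 0.9 114.6 0
[-0.14 -0.32 -0.25  1.65  0.    2.81]
```

move_arm --steps "0.01 0.004 0.009 -2.5 1 30 0; 0 0 0 0 0 40 0; 0 0 0 0 0 25 0; 0 0 0 0 0 0 0"

```text
time: 9.28
ee_pos: [0.3743, -0.0494, 0.2738]
ee_rot: [0.768, -0.64, -0.001, 0.001]
force: [-0.7, -0.1, 1.8]
gripper_width: 0.0
```

```bash
python3 - <<'E'
from h import *
st();p,a=legpose(0,n=-.036,z=.26);plan(p,a+.3,0,1);
grab('side','s5');crop('s5',130,180,380,380,3,'g6')
E
```

```text
t 9.275 p [ 0.3743 -0.0494  0.2738] xang -1.3887 z [-0.002 -0.    -1.   ] F [-0.7 -0.1  1.8] w 0.0
total rv [ 0.002  0.    -0.007] shift mm [-1.   1.7 13.8]
0.002 0 -0.007 -1 1.7 13.8 0
```

View pics/g6.png

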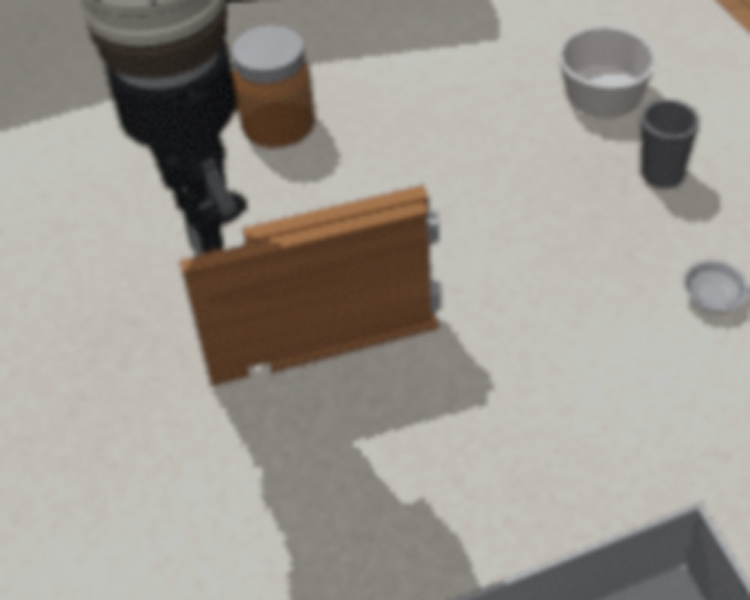

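```bash
cat >> h.py <<'E'
def arc(ths,n=-.023,z=.26,off=.3,r=.15):
    s=manip.state(); R=Ro.from_quat(s['ee_rot']); p=np.array(s['ee_pos']); rows=[]
    for th in ths:
        pt,ang=legpose(th,r=r,n=n,z=z); ang+=off
        Rt=Ro.from_matrix(np.column_stack([[np.cos(ang),np.sin(ang),0],[np.sin(ang),-np.cos(ang),0],[0,0,-1]]))
        dr=(R.inv()*Rt).as_rotvec().round(3); d=(R.inv().apply(np.array(pt)-p)*1000).round(1)
        rows.append(' '.join('%g'%(x+0) for x in list(dr)+list(d)+[0])); p=p+R.apply(d/1000); R=R*Ro.from_rotvec(dr)
    print('; '.join(rows))
E
python3 - <<'E'
from h import *
arc([0,.12,.24,.36,.48,.6,.72,.84])
E
```

```text
0 0 -0.007 11.4 5.7 15 0; 0 0 -0.12 16.8 6.9 0 0; 0 0 -0.12 16.8 7 0 0; 0 0 -0.12 16.8 6.9 0 0; 0 0 -0.12 16.8 7 0 0; 0 0 -0.12 16.9 6.9 0 0; 0 0 -0.12 16.8 7 0 0; 0 0 -0.12 16.8 6.9 0 0
```

move_arm --steps "0 0 -0.007 2 3 14 0; 0 0 0 9 3 0 0; 0 0 -0.12 16.8 6.9 0 0; 0 0 -0.12 16.8 7 0 0; 0 0 -0.12 16.8 6.9 0 0; 0 0 -0.12 16.8 7 0 0; 0 0 0 0 0 0 0"

```text
time: 10.2
ee_pos: [0.37, -0.1389, 0.2649]
ee_rot: [0.903, -0.43, 0.004, -0.0]
force: [-0.0, 0.1, -0.5]
gripper_width: -0.0002
```

```bash
python3 - <<'E'
from h import *
st();arc([.6,.72,.84,.96,1.08,1.2,1.32])
grab('side','s6');crop('s6',130,180,380,380,3,'g7')
E
```

```text
t 10.2 p [ 0.37   -0.1389  0.2649] xang -0.8888 z [ 0.007 -0.002 -1.   ] F [-0.   0.1 -0.5] w -0.0002
-0.004 -0.006 -0.107 12.3 4.5 5 0; 0 0 -0.12 16.8 6.9 0 0; 0 0 -0.12 16.9 7 0 0; 0.001 0 -0.12 16.8 6.9 0 0; 0 0 -0.12 16.8 7 0 0; 0 0 -0.12 16.8 6.9 0 0; 0 0 -0.12 16.8 7 0 0
```

View pics/g7.png

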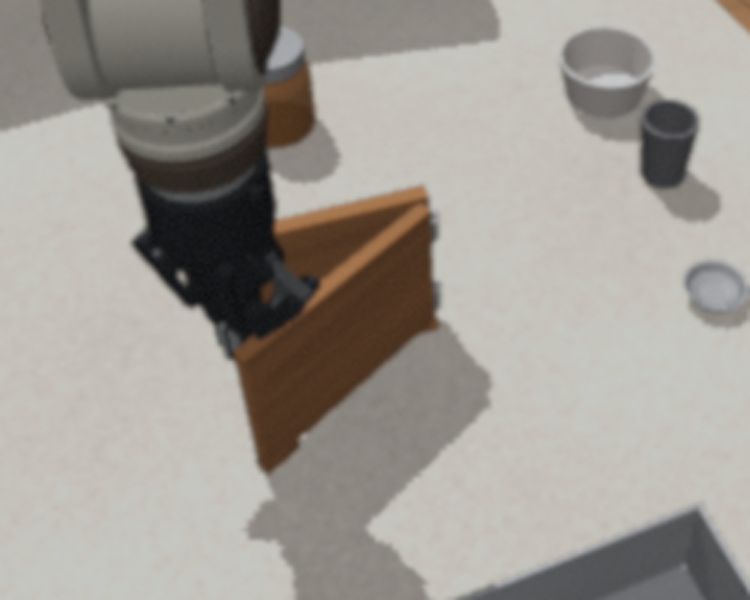

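The leg is swinging out (about 0.5 rad) and the screen hasn't moved. I'll continue the arc.

move_arm --steps "-0.004 -0.006 -0.107 12.3 4.5 4 0; 0 0 -0.12 16.8 6.9 0 0; 0 0 -0.12 16.9 7 0 0; 0 0 -0.12 16.8 6.9 0 0; 0 0 -0.12 16.8 7 0 0; 0 0 -0.1 14 6 0 0; 0 0 0 0 0 0 0"

```text
time: 11.12
ee_pos: [0.4265, -0.2205, 0.2642]
ee_rot: [0.995, -0.099, 0.001, 0.0]
force: [-0.0, 1.1, -0.2]
gripper_width: 0.0001
```

```bash
python3 - <<'E'
from h import *
st();arc([1.3,1.4,1.48,1.55])
grab('side','s7');crop('s7',130,180,400,400,2.7,'g8')
E
```

```text
t 11.125 p [ 0.4265 -0.2205  0.2642] xang -0.1982 z [ 0.003 -0.001 -1.   ] F [-0.   1.1 -0.2] w 0.0001
0 -0.003 -0.117 15.7 8.2 4.3 0; 0 0 -0.1 14 6 0 0; 0 0 -0.08 11.1 4.8 0 0; 0 0 -0.07 9.7 4.3 0 0
```

View pics/g8.png

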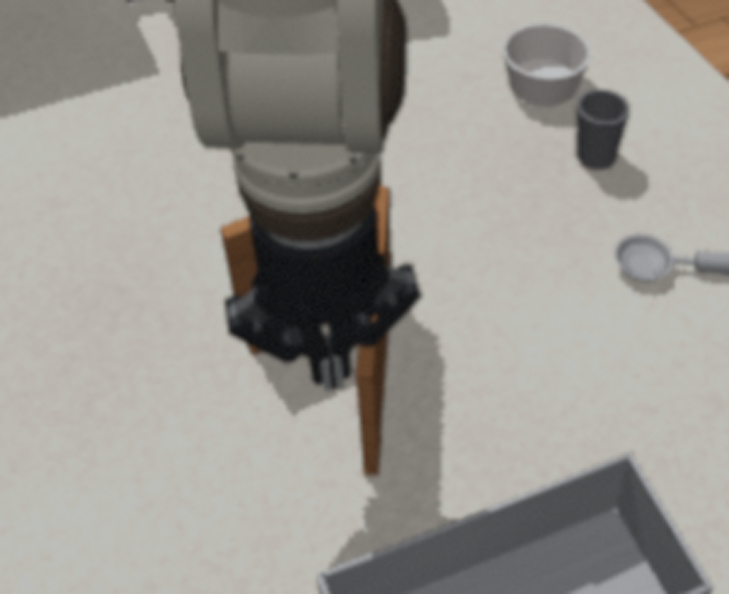

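move_arm --steps "0 0 -0.117 12 7 3 0; 0 0 -0.09 12 5 0 0; 0 0 -0.08 10 4.5 0 0; 0 0 -0.04 6 3 0 0; 0 0 0 0 0 0 0"

```text
time: 11.8
ee_pos: [0.4634, -0.2399, 0.2634]
ee_rot: [0.998, 0.062, 0.001, 0.001]
force: [-0.6, 0.4, 0.2]
gripper_width: 0.0002
```

```bash
python3 - <<'E'
from h import *
st();arc([1.5,1.55,1.6])
grab('side','s8');crop('s8',130,180,400,400,2.7,'g9')
E
```

```text
t 11.8 p [ 0.4634 -0.2399  0.2634] xang 0.1235 z [ 0.003 -0.001 -1.   ] F [-0.6  0.4  0.2] w 0.0002
0.001 -0.003 0.005 3.9 5 3.5 0; 0 0 -0.05 6.9 3.2 0 0; 0 0 -0.05 6.9 3.1 0 0
```

View pics/g9.png

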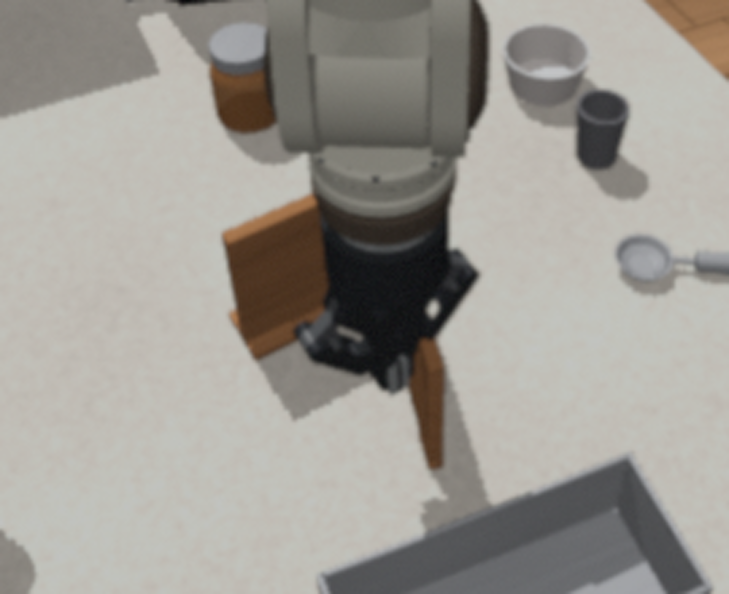

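```bash
cat >> h.py <<'E'
def leginfo(tag,u,v,s,ox,oy,z=.13):
    p=px2w(tag,[((u+.5)/s-.5+ox,(v+.5)/s-.5+oy)],z)[0]
    X=np.array([np.cos(A),np.sin(A)]);Y=np.array([-X[1],X[0]]);H=C-.060*X+.0145*Y
    d=p[:2]-H; print('end',p.round(4),'len',np.hypot(*d).round(4),'ang',np.arctan2(d@Y,d@X).round(3))
    e=H+.17*Y; print('stop px',((w2px(tag,[[*e,.13]])-[ox,oy]+.5)*s-.5).round(0))
E
python3 - <<'E'
from h import *
leginfo('s8',431,368,2.7,130,180)
E
```

```text
end [ 0.4815 -0.265   0.13  ] len 0.1679 ang 1.465
stop px [[458. 364.]]
```

move_arm --steps "0 0 0 8 5 3 0; 0 0 -0.05 7 3 0 0; 0 0 -0.03 4 2 0 0; 0 0 0 0 0 0 0"

```text
time: 12.35
ee_pos: [0.4841, -0.2467, 0.2618]
ee_rot: [0.995, 0.101, 0.002, 0.0]
force: [-2.4, 0.3, 3.8]
gripper_width: 0.0002
```

```bash
python3 - <<'E'
from h import *
st();arc([1.55,1.6])
grab('side','s9');crop('s9',130,180,400,400,2.7,'g10')
E
```

```text
t 12.35 p [ 0.4841 -0.2467  0.2618] xang 0.2019 z [ 0.004  0.    -1.   ] F [-2.4  0.3  3.8] w 0.0002
0.001 -0.004 0.033 -8.8 -1.8 1.8 0; 0 0 -0.05 6.9 3.1 0 0
```

View pics/g10.png

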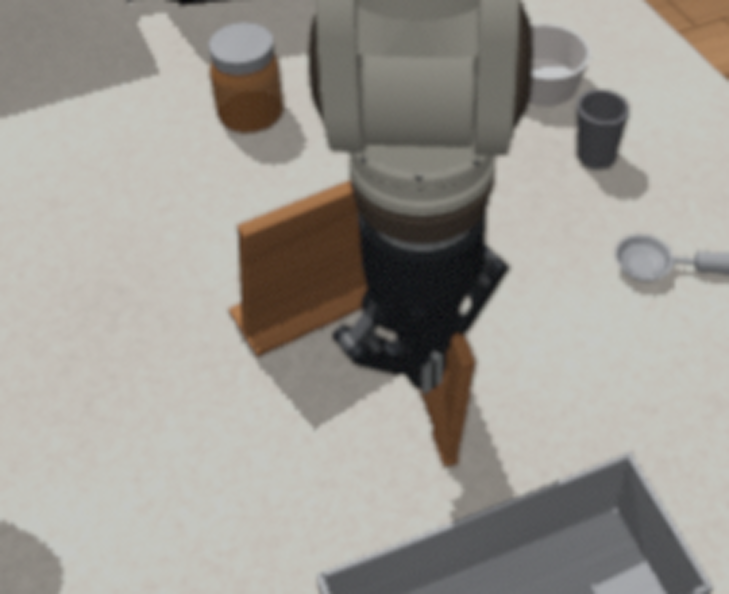

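At the stop, the screen tilts slightly towards +x (the panel's near top corner moved from (224,235) to (240,228) in the crop). I'll back off gently so it settles.

move_arm --steps "0 0 0 -4 -1 0 0; 0 0 0 -4 -1 0 0; 0 0 0 -6 -1 0 0; 0 0 0 -10 -2 0 0; 0 0 0 0 0 0 0"

```text
time: 13.02
ee_pos: [0.457, -0.2466, 0.2611]
ee_rot: [0.995, 0.099, 0.002, 0.0]
force: [0.6, 0.2, 1.1]
gripper_width: 0.0001
```

```bash
python3 - <<'E'
from h import *
st()
grab('side','s10');crop('s10',130,180,400,400,2.7,'g11')
E
```

```text
t 13.025 p [ 0.457  -0.2466  0.2611] xang 0.1993 z [ 0.003  0.    -1.   ] F [0.6 0.2 1.1] w 0.0001
```

View pics/g11.png

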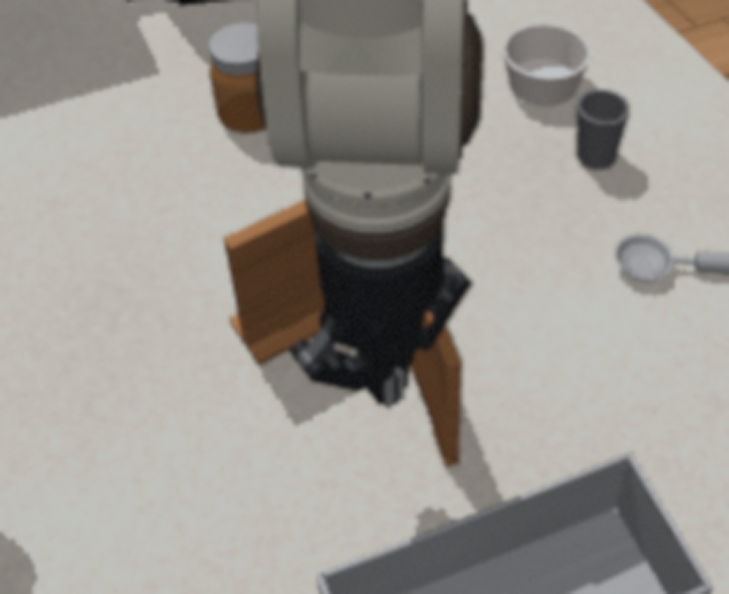

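move_arm --steps "0 0 0 -5 0 -20 0; 0 0 0 0 0 -40 0; 0 0 0 0 0 -40 0; 0 0 0 0 0 -20 0; 0 0 0 0 0 0 0"

```text
time: 13.7
ee_pos: [0.4521, -0.2479, 0.3838]
ee_rot: [0.995, 0.099, 0.002, 0.0]
force: [1.0, 0.4, -1.2]
gripper_width: -0.0001
```

```bash
python3 - <<'E'
from h import *
st(); plan([.40,.06,.40],1.2,30,10)
E
```

```text
t 13.7 p [ 0.4521 -0.2479  0.3838] xang 0.1989 z [ 0.004 -0.    -1.   ] F [ 1.   0.4 -1.2] w -0.0001
total rv [ 0.002 -0.003 -1.001] shift mm [   9.9 -312.1  -16.4]
0 0 -0.1 1 -31.2 -1.6 30; 0.001 -0.001 -0.1 4.1 -31 -1.7 30; 0 0 -0.1 7.1 -30.4 -1.6 30; 0 0 -0.1 10.2 -29.5 -1.6 30; 0 -0.001 -0.101 13.1 -28.4 -1.6 30; 0 0 -0.1 15.8 -26.9 -1.7 30; 0.001 0 -0.1 18.5 -25.2 -1.6 30; 0 0 -0.1 20.9 -23.2 -1.6 30; 0 -0.001 -0.1 23.1 -21 -1.6 30; 0 0 -0.1 25 -18.6 -1.7 30
```

move_arm --steps "0 0 -0.1 1 -31.2 -1.6 30; 0 0 -0.1 4.1 -31 -1.7 30; 0 0 -0.1 7.1 -30.4 -1.6 30; 0 0 -0.1 10.2 -29.5 -1.6 30; 0 0 -0.1 13.1 -28.4 -1.6 30; 0 0 -0.1 15.8 -26.9 -1.7 30; 0 0 -0.1 18.5 -25.2 -1.6 30; 0 0 -0.1 20.9 -23.2 -1.6 30; 0 0 -0.1 23.1 -21 -1.6 30; 0 0 0 0 0 0 30"

```text
time: 14.95
ee_pos: [0.4009, 0.0365, 0.3852]
ee_rot: [0.845, 0.534, -0.003, -0.003]
force: [0.2, -0.8, 0.1]
gripper_width: 0.0259
```

```bash
python3 - <<'E'
from h import *
st(); print(manip.state()['qpos'].round(2))
grab('side','s11');crop('s11',130,180,380,380,3,'g12');grab('top','t11');crop('t11',220,140,420,290,4,'g13')
E
```

```text
t 14.95 p [0.4009 0.0365 0.3852] xang 1.1272 z [-0.009  0.002 -1.   ] F [ 0.2 -0.8  0.1] w 0.0259
[ 0.09 -0.26 -0.19  1.66  0.    0.53]
```

View pics/g12.png

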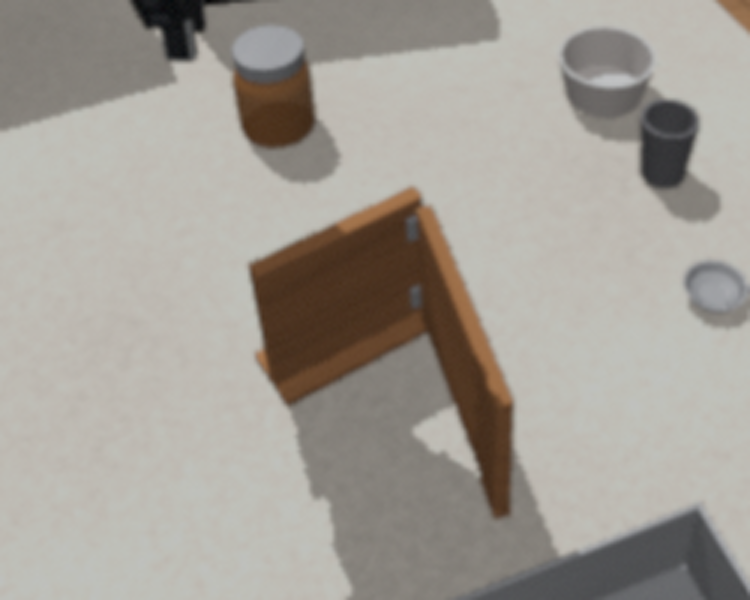

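View pics/g13.png

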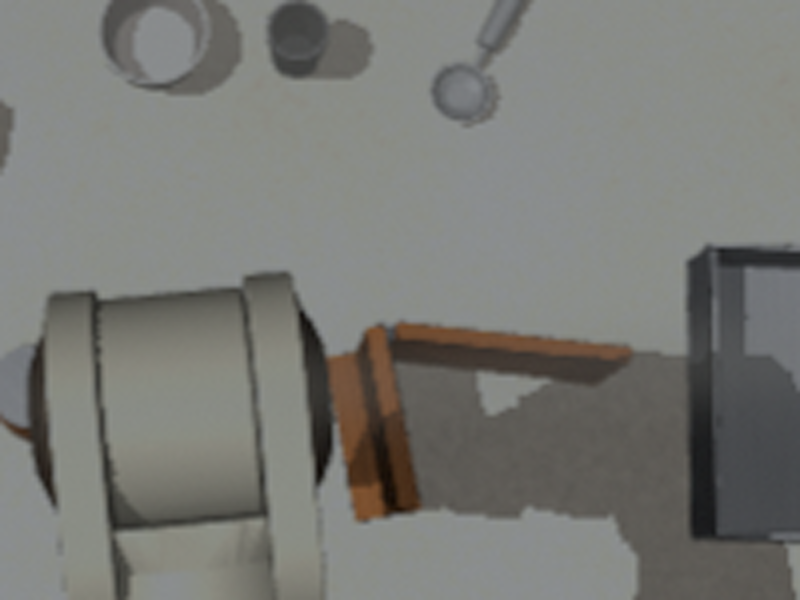

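```bash
cat > m2.py <<'E'
from h import *
cv=lambda l,s,ox,oy:[((u+.5)/s-.5+ox,(v+.5)/s-.5+oy) for u,v in l]
P=px2w('t11',cv([(368,329),(388,326),(419,508),(396,512),(398,330),(630,353)],4,220,140),.13)[:,:2];print(P.round(4))
d=(P[2]+P[3]-P[0]-P[1]);print('yaw',np.arctan2(d[1],d[0]),'alt',[np.arctan2(*(P[j]-P[i])[::-1]) for i,j in((0,3),(1,2))],'c',P[:4].mean(0),'len',np.hypot(*d)/2)
l=P[5]-P[4];print('leg dir',np.arctan2(l[1],l[0])%6.283,'len',np.hypot(*l))
Q=px2w('s11',cv([(253,266),(417,194)],3,130,180),.13)[:,:2];print('side panel near-inner, far-mid',Q.round(4),np.arctan2(*(Q[0]-Q[1])[::-1]))
L=px2w('s11',cv([(428,210),(499,396)],3,130,180),.13)[:,:2];print('leg',L.round(4));l=L[1]-L[0];print(np.arctan2(l[1],l[0])%6.283)
E
python3 m2.py
```

```text
[[ 0.5157 -0.0816]
 [ 0.5177 -0.0959]
 [ 0.3884 -0.1145]
 [ 0.3857 -0.0983]
 [ 0.5148 -0.103 ]
 [ 0.4967 -0.2682]]
yaw -3.005947809344798 alt [np.float64(-3.0132457454840242), np.float64(-2.998631484059612)] c [ 0.4518739  -0.09758505] len 0.130826576516357
leg dir 4.603409685382605 len 0.16623362550018617
side panel near-inner, far-mid [[ 0.3942 -0.1039]
 [ 0.5175 -0.0887]] -3.019046564769612
leg [[ 0.5183 -0.106 ]
 [ 0.496  -0.2619]]
4.56999532854697
```

```bash
cat >> m2.py <<'E'
F=px2w('t11',cv([(357,520),(384,513)],4,220,140),.008)[:,:2];print('foot near corners',F.round(4))
c=P[:4].mean(0);a=3.273;X=np.array([np.cos(a),np.sin(a)]);Y=np.array([-X[1],X[0]])
print([(1000*((f-c)@X),1000*((f-c)@Y)) for f in F])
F=px2w('s11',cv([(258,355),(291,403),(427,333)],3,130,180),[.008,.008,.008])[:,:2]
print([(1000*((f-c)@X),1000*((f-c)@Y)) for f in F])
F=px2w('s11',cv([(501,517)],3,130,180),.0015)[:,:2];print('leg foot end',F, 'leg top end',P[5])
E
python3 m2.py|tail -4
python3 - <<'E'
from h import *
crop('s11',205,235,305,360,6,'g14')
crop('s9',190,235,320,360,5,'g15')
E
```

```text
[ 0.3915 -0.0998]]
[(np.float64(62.55268523585353), np.float64(-27.08626265095911)), (np.float64(60.18598959061122), np.float64(-5.679200366284436))]
[(np.float64(59.56282056533358), np.float64(-25.54623536294292)), (np.float64(57.38882144244537), np.float64(25.134805417463024)), (np.float64(-56.229594619820176), np.float64(23.57161261895999))]
leg foot end [[ 0.49643267 -0.26821414]] leg top end [ 0.49670508 -0.26824527]
```

View pics/g14.png

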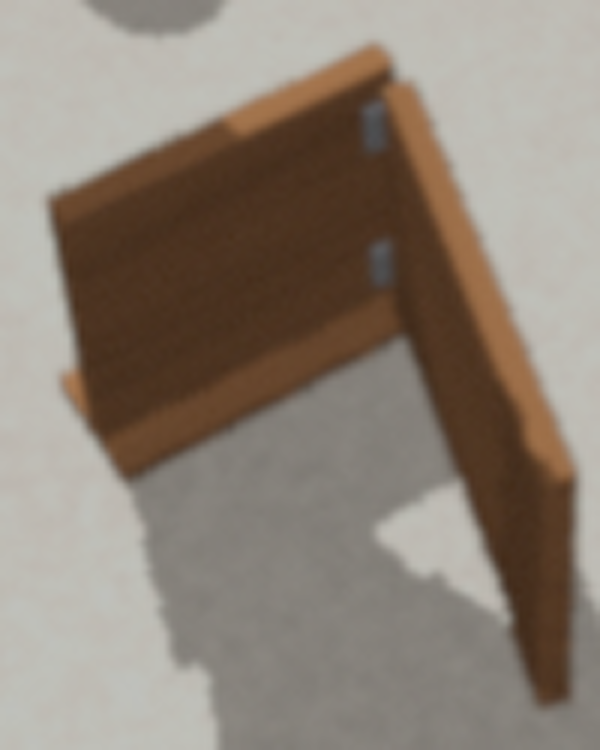

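View pics/g15.png

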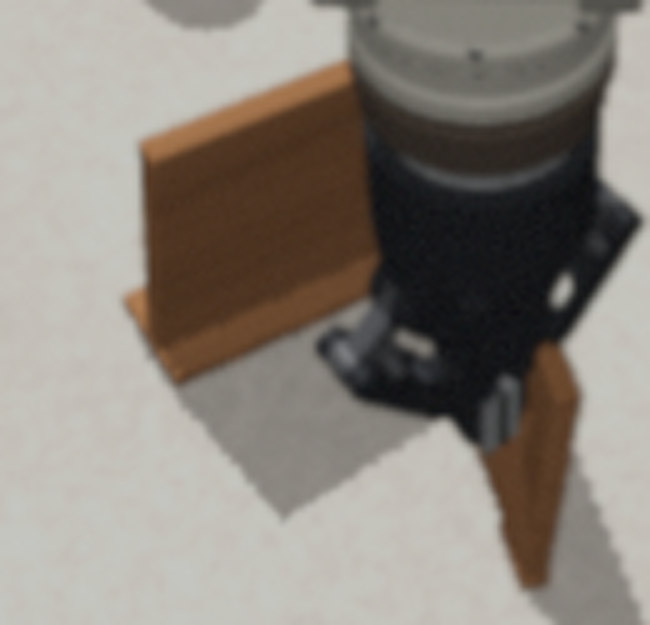

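The panel's yaw is about 3.27 and the leg's direction about 4.59, so the leg stands at about 1.32 rad, short of the stop. The screen has turned, and the wide knuckles probably rode on the leg's top edge (Fz was +3.8 N). I'll push again from 20 mm higher.

```bash
sed -i 's/^C=.*/C=np.array([.4519,-.0976]);A=3.268/' h.py; python3 - <<'E'
from h import *
p,a=legpose(1.32,n=-.05,z=.385);print(p,a); plan(p,a,0,9)
E
```

```text
[np.float64(0.44502535086871), np.float64(-0.24705767544521715), 0.385] -0.12438898038469048
total rv [-0.007  0.007  1.248] shift mm [-235.6  161.6   -0.7]
-0.001 0.001 0.139 -26.2 18 -0.1 0; 0 0.001 0.138 -23.4 21.4 -0.1 0; -0.001 0.001 0.139 -20.3 24.4 -0.1 0; -0.001 0 0.139 -16.7 27 -0.1 0; -0.001 0.001 0.138 -12.8 29 0 0; 0 0.001 0.139 -8.7 30.6 -0.1 0; -0.001 0.001 0.139 -4.3 31.4 0 0; -0.001 0.001 0.138 0 31.8 0 0; -0.001 0.001 0.139 4.4 31.4 0 0
```

move_arm --steps "-0.001 0.001 0.139 -26.2 18 -0.1 0; 0 0.001 0.138 -23.4 21.4 -0.1 0; -0.001 0.001 0.139 -20.3 24.4 -0.1 0; -0.001 0 0.139 -16.7 27 -0.1 0; -0.001 0.001 0.138 -12.8 29 0 0; 0 0.001 0.139 -8.7 30.6 -0.1 0; -0.001 0.001 0.139 -4.3 31.4 0 0; -0.001 0.001 0.138 0 31.8 0 0; -0.001 0.001 0.1 2 20 0 0; 0 0 0 0 0 0 0"

```text
time: 16.3
ee_pos: [0.435, -0.2555, 0.3781]
ee_rot: [0.997, -0.074, -0.003, 0.0]
force: [0.4, -0.6, -1.1]
gripper_width: -0.0
```

```bash
python3 - <<'E'
from h import *
st();p,a=legpose(1.32,n=-.05,z=.285); plan(p,a,0,1)
E
```

```text
t 16.3 p [ 0.435  -0.2555  0.3781] xang -0.1487 z [-0.006 -0.    -1.   ] F [ 0.4 -0.6 -1.1] w -0.0
total rv [ 0.001  0.006 -0.024] shift mm [ 9.2 -9.9 93. ]
0.001 0.006 -0.024 9.2 -9.9 93 0
```

move_arm --steps "0.001 0.006 -0.024 3 -9 20 0; 0 0 0 0 0 35 0; 0 0 0 0 0 30 0; 0 0 0 0 0 0 0"

```text
time: 16.8
ee_pos: [0.4379, -0.2473, 0.2899]
ee_rot: [0.998, -0.061, -0.0, -0.0]
force: [0.0, 0.1, 0.3]
gripper_width: 0.0001
```

```bash
python3 - <<'E'
from h import *
st();p,a=legpose(1.32,n=-.022,z=.283); plan(p,a,0,1)
p,a=legpose(1.571,n=-.0205,z=.283);print('end',p,a)
grab('side','s12');crop('s12',180,215,330,365,4,'g16')
E
```

```text
t 16.8 p [ 0.4379 -0.2473  0.2899] xang -0.1216 z [-0.     0.001 -1.   ] F [0.  0.1 0.3] w 0.0001
total rv [-0.001  0.001  0.003] shift mm [35.  -1.   6.9]
-0.001 0.001 0.003 35 -1 6.9 0
end [np.float64(0.5118543474233868), np.float64(-0.2558079751062528), 0.283] 0.12661101961531074
```

View pics/g16.png

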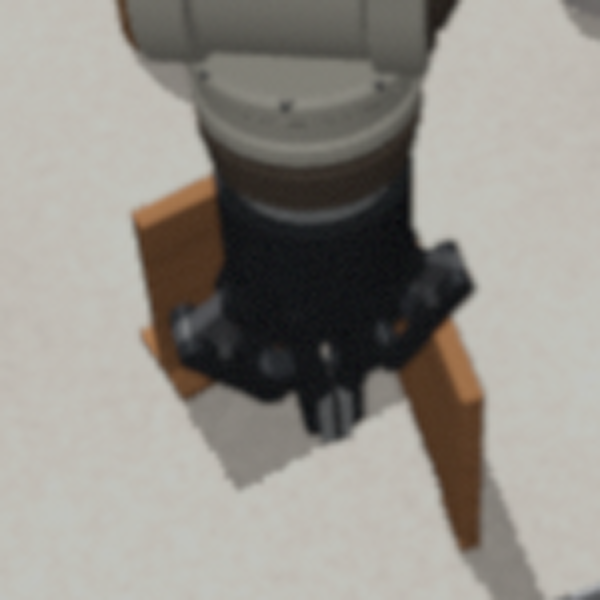

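move_arm --steps "0 0 0 15 0 3 0; 0 0 0 14 0 0 0; 0 0 -0.08 12 1 0 0; 0 0 -0.08 12 1 0 0; 0 0 0 0 0 0 0"

```text
time: 17.48
ee_pos: [0.4969, -0.2559, 0.2935]
ee_rot: [1.0, 0.022, 0.004, 0.002]
force: [-0.1, 0.2, 0.1]
gripper_width: 0.0
```

```bash
python3 - <<'E'
from h import *
st();arc([1.54,1.6],n=-.0205,z=.287,off=0)
grab('side','s13');crop('s13',180,215,330,365,4,'g17')
E
```

```text
t 17.475 p [ 0.4969 -0.2559  0.2935] xang 0.0435 z [ 0.008 -0.004 -1.   ] F [-0.1  0.2  0.1] w 0.0
0.004 -0.008 -0.052 10.2 0.2 6.6 0; 0 0 -0.06 9 1 0 0
```

View pics/g17.png

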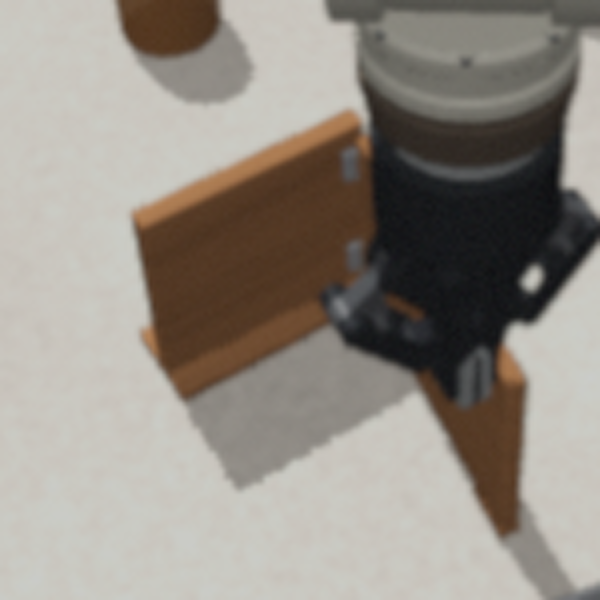

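move_arm --steps "0.004 -0.008 -0.03 6 0 5 0; 0 0 -0.03 5 0 0 0; 0 0 0 4 0 0 0; 0 0 0 0 0 0 0"

```text
time: 18.02
ee_pos: [0.5124, -0.2547, 0.2886]
ee_rot: [0.999, 0.052, -0.0, -0.0]
force: [-0.8, -0.7, -0.0]
gripper_width: -0.0001
```

```bash
python3 - <<'E'
from h import *
st();arc([1.57,1.6],n=-.0205,z=.287,off=0)
grab('side','s14');crop('s14',180,215,330,365,4,'g18');leginfo('s14',527,373,4,180,215)
E
```

```text
t 18.025 p [ 0.5124 -0.2547  0.2886] xang 0.1038 z [-0.001  0.    -1.   ] F [-0.8 -0.7 -0. ] w -0.0001
0 0.001 -0.022 -0.8 1 1.6 0; 0 0 -0.03 4.5 0.6 0 0
end [ 0.5243 -0.2662  0.13  ] len 0.1622 ang 1.512
stop px [[555. 376.]]
```

View pics/g18.png

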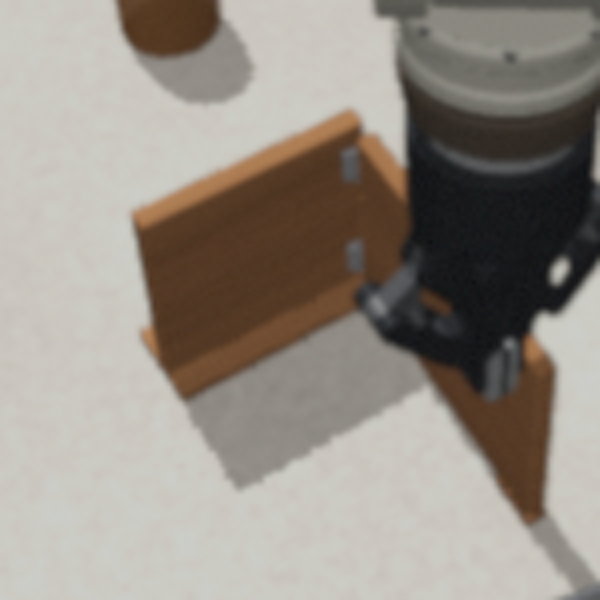

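move_arm --steps "0 0 -0.02 4 0 0 0; 0 0 -0.02 4 0 0 0; 0 0 0 0 0 0 0"

```text
time: 18.45
ee_pos: [0.5205, -0.2538, 0.2889]
ee_rot: [0.997, 0.073, -0.0, 0.0]
force: [-0.2, -0.5, -0.2]
gripper_width: -0.0001
```

```bash
python3 - <<'E'
from h import *
st()
grab('side','s15');crop('s15',180,215,330,365,4,'g19');leginfo('s14',542,364,4,180,215)
E
```

```text
t 18.45 p [ 0.5205 -0.2538  0.2889] xang 0.1464 z [-0. -0. -1.] F [-0.2 -0.5 -0.2] w -0.0001
end [ 0.5326 -0.2648  0.13  ] len 0.1615 ang 1.564
stop px [[555. 376.]]
```

View pics/g19.png

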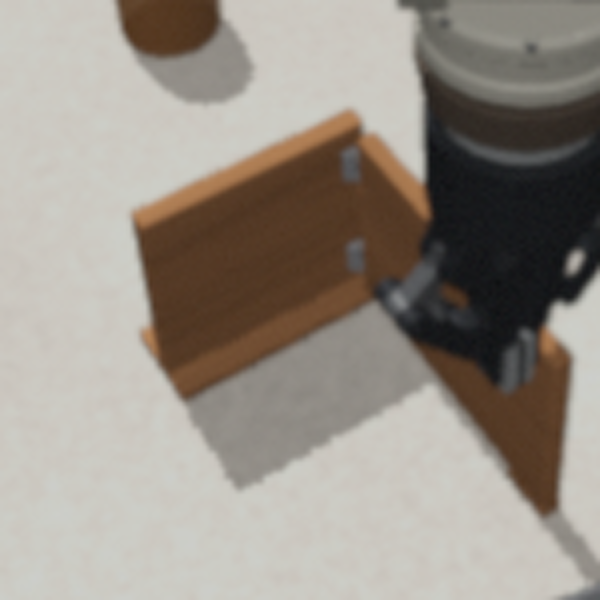

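move_arm --steps "0 0 -0.02 4 0 0 0; 0 0 -0.02 3 0 0 0; 0 0 0 0 0 0 0"

```text
time: 18.88
ee_pos: [0.5277, -0.2526, 0.2888]
ee_rot: [0.996, 0.094, -0.0, -0.0]
force: [0.3, -0.7, 0.0]
gripper_width: 0.0003
```

```bash
python3 - <<'E'
from h import *
st()
grab('side','s16');crop('s16',180,215,330,365,4,'g20')
E
```

```text
t 18.875 p [ 0.5277 -0.2526  0.2888] xang 0.1888 z [-0.001  0.    -1.   ] F [ 0.3 -0.7  0. ] w 0.0003
```

View pics/g20.png

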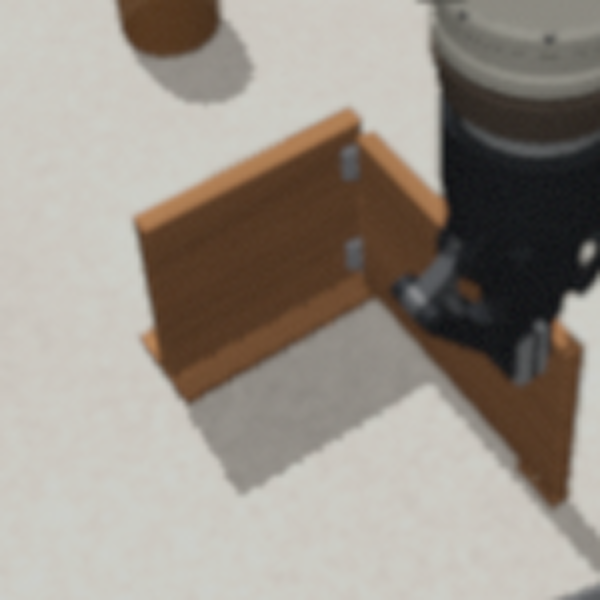

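The panel's near corner has just begun to turn ((135,214) to (138,218) in the crop), so the leg is at its stop. I'll retract and measure.

move_arm --steps "0 0 0 -8 0 0 0; 0 0 0 -15 0 -5 0; 0 0 0 -5 0 -30 0; 0 0 0 0 0 -40 0; 0 0 0 0 0 -25 0; 0 0 0 0 0 0 0"

```text
time: 19.68
ee_pos: [0.4944, -0.2588, 0.3932]
ee_rot: [0.996, 0.093, -0.0, 0.0]
force: [0.1, -0.3, -0.3]
gripper_width: -0.0002
```

```bash
python3 - <<'E'
from h import *
st(); plan([.40,.04,.385],1.2,40,9)
E
```

```text
t 19.675 p [ 0.4944 -0.2588  0.3932] xang 0.1864 z [-0.001 -0.    -1.   ] F [ 0.1 -0.3 -0.3] w -0.0002
total rv [-0.000e+00  1.000e-03 -1.014e+00] shift mm [ -37.3 -311.1    8.2]
0 0 -0.113 -4.1 -34.6 0.9 40; 0 0 -0.112 -0.3 -34.8 0.9 40; 0 0 -0.113 3.7 -34.6 0.9 40; 0 0 -0.113 7.5 -34 0.9 40; 0 0 -0.112 11.4 -32.9 0.9 40; 0 0.001 -0.113 14.9 -31.5 1 40; 0 0 -0.112 18.4 -29.5 0.9 40; 0 0 -0.113 21.6 -27.3 0.9 40; 0 0 -0.113 24.5 -24.8 0.9 40
```

move_arm --steps "0 0 -0.113 -4.1 -34.6 0 40; 0 0 -0.112 -0.3 -34.8 0 40; 0 0 -0.113 3.7 -34.6 0 40; 0 0 -0.113 7.5 -34 0 40; 0 0 -0.112 11.4 -32.9 0 40; 0 0 -0.113 14.9 -31.5 0 40; 0 0 -0.112 18.4 -29.5 0 40; 0 0 -0.113 21.6 -27.3 0 40; 0 0 -0.113 24.5 -24.8 0 40; 0 0 0 0 0 0 40"

```text
time: 20.92
ee_pos: [0.387, 0.0448, 0.383]
ee_rot: [0.817, 0.577, -0.004, -0.003]
force: [-0.3, 0.2, -0.7]
gripper_width: 0.0343
```

```bash
python3 - <<'E'
from h import *
st()
grab('side','s17');crop('s17',180,205,330,355,4,'g21');grab('top','t17');crop('t17',270,190,410,300,5,'g22')
E
```

```text
t 20.925 p [0.387  0.0448 0.383 ] xang 1.2296 z [-0.01   0.001 -1.   ] F [-0.3  0.2 -0.7] w 0.0343
```

View pics/g21.png

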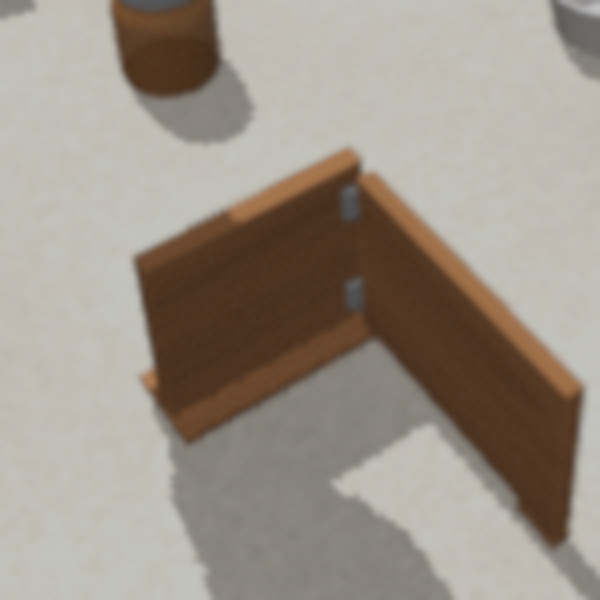

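View pics/g22.png

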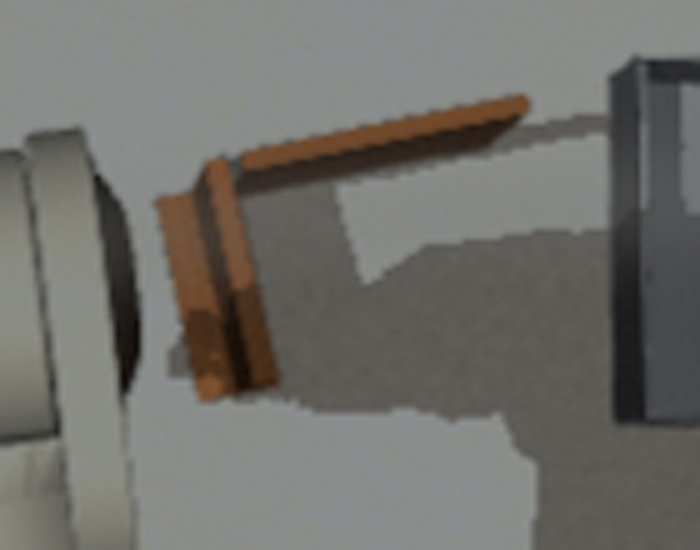

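```bash
cat > m3.py <<'E'
from h import *
cv=lambda l,s,ox,oy:[((u+.5)/s-.5+ox,(v+.5)/s-.5+oy) for u,v in l]
P=px2w('t17',cv([(207,162),(233,159),(279,382),(249,389),(243,160),(528,105)],5,270,190),.13)[:,:2];print(P.round(4))
d=(P[2]+P[3]-P[0]-P[1]);y=np.arctan2(d[1],d[0])%6.2832;print('yaw',y,'alt',[np.arctan2(*(P[j]-P[i])[::-1])%6.2832 for i,j in((0,3),(1,2))],'c',P[:4].mean(0),'len',np.hypot(*d)/2)
l=P[5]-P[4];print('leg',np.arctan2(l[1],l[0])%6.2832-y,'len',np.hypot(*l))
Q=px2w('s17',cv([(137,262),(350,152)],4,180,205),.13)[:,:2]; y=np.arctan2(*(Q[0]-Q[1])[::-1])%6.2832
L=px2w('s17',cv([(368,178),(572,390)],4,180,205),.13)[:,:2];l=L[1]-L[0];print('side',y,np.arctan2(l[1],l[0])%6.2832-y,Q.round(4),L.round(4))
E
python3 m3.py
```

```text
[[ 0.5153 -0.0798]
 [ 0.5169 -0.0947]
 [ 0.3901 -0.1175]
 [ 0.3864 -0.1005]
 [ 0.5163 -0.1004]
 [ 0.5469 -0.2652]]
yaw 3.3101536918116046 alt [np.float64(3.3011417762169697), np.float64(3.319288812951524)] c [ 0.4521707 -0.0981059] len 0.12973825872977335
leg 1.5857047930204895 len 0.16766675321060642
side 3.344306846687294 1.5585322559503885 [[ 0.3926 -0.1083]
 [ 0.5165 -0.0828]] [[ 0.5176 -0.104 ]
 [ 0.5484 -0.2638]]
```

```bash
python3 - <<'E'
from h import *
plan([.460,-.0967,.37],1.748,70,5)
E
```

```text
total rv [-0.01   0.    -0.522] shift mm [-107.5  115.7   12.3]
-0.002 0 -0.104 -21.5 23.1 2.5 70; -0.002 0 -0.105 -23.8 20.8 2.5 70; -0.002 0 -0.104 -25.8 18.2 2.5 70; -0.002 0 -0.105 -27.6 15.3 2.6 70; -0.002 0 -0.104 -29 12.4 2.6 70
```

move_arm --steps "-0.002 0 -0.104 -21.5 23.1 0 70; -0.002 0 -0.105 -23.8 20.8 0 70; -0.002 0 -0.104 -25.8 18.2 0 70; -0.002 0 -0.105 -27.6 15.3 0 70; -0.002 0 -0.08 -16 6 0 70; 0 0 0 0 0 0 70"

```text
time: 21.78
ee_pos: [0.4544, -0.0943, 0.3794]
ee_rot: [0.65, 0.76, -0.001, -0.001]
force: [-0.5, 0.4, 0.1]
gripper_width: 0.0596
```

```bash
python3 - <<'E'
from h import *
st();plan([.460,-.0967,.33],1.748,70,1)
E
```

```text
t 21.775 p [ 0.4544 -0.0943  0.3794] xang 1.7251 z [-0.003 -0.001 -1.   ] F [-0.5  0.4  0.1] w 0.0596
total rv [-0.003  0.    -0.023] shift mm [-3.2  5.3 49.4]
-0.003 0 -0.023 -3.2 5.3 49.4 70
```

move_arm --steps "-0.003 0 -0.023 -3.2 5.3 20 70; 0 0 0 0 0 20 70; 0 0 0 0 0 0 70"

```text
time: 22.15
ee_pos: [0.4592, -0.0977, 0.3378]
ee_rot: [0.645, 0.764, -0.0, -0.0]
force: [0.3, -0.2, 0.3]
gripper_width: 0.0598
```

```bash
python3 - <<'E'
from h import *
st();plan([.460,-.0967,.262],1.748,70,1)
grab('side','s18');crop('s18',180,205,330,355,4,'g23')
E
```

```text
t 22.15 p [ 0.4592 -0.0977  0.3378] xang 1.7387 z [-0.001  0.    -1.   ] F [ 0.3 -0.2  0.3] w 0.0598
total rv [-0.001 -0.    -0.009] shift mm [ 0.8  1.  75.8]
-0.001 0 -0.009 0.8 1 75.8 70
```

View pics/g23.png

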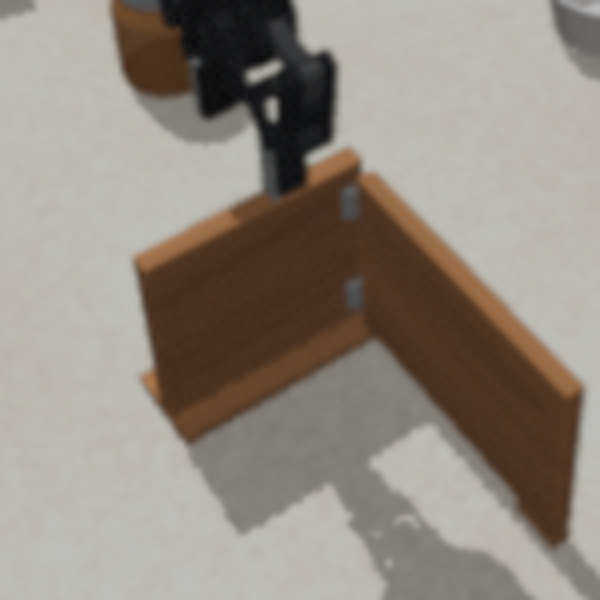

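The gripper is over the panel's middle. I'll descend and grip.

move_arm --steps "0 0 -0.009 0.8 1 20 70; 0 0 0 0 0 25 70; 0 0 0 0 0 18 70; 0 0 0 0 0 4 70; 0 0 0 0 0 0 70; 0 0 0 0 0 0 30; 0 0 0 0 0 0 0; 0 0 0 0 0 0 0; 0 0 0 0 0 0 0" --newtons 70

```text
time: 23.32
ee_pos: [0.4612, -0.0966, 0.2766]
ee_rot: [0.643, 0.766, 0.002, 0.004]
force: [1.3, -0.3, -3.0]
gripper_width: 0.0128
```

```bash
python3 - <<'E'
from h import *
st()
grab('side','s19');crop('s19',180,205,330,355,4,'g24')
E
```

```text
t 23.325 p [ 0.4612 -0.0966  0.2766] xang 1.7444 z [ 0.009 -0.002 -1.   ] F [ 1.3 -0.3 -3. ] w 0.0128
```

View pics/g24.png

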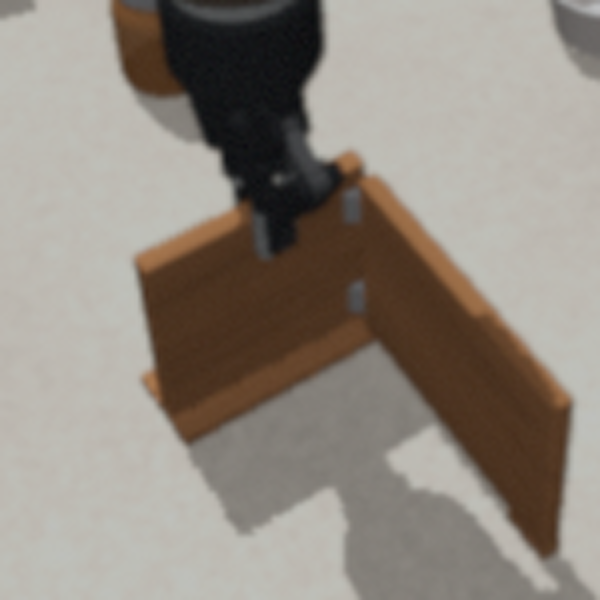

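```bash
python3 - <<'E'
from h import *
cv=lambda l,s,ox,oy:[((u+.5)/s-.5+ox,(v+.5)/s-.5+oy) for u,v in l]
for t,L,Q in(('s17',[(368,178),(572,390)],[(137,262),(350,152)]),('s19',[(368,178),(562,405)],[(139,262),(350,155)])):
    L=px2w(t,cv(L,4,180,205),.13)[:,:2];Q=px2w(t,cv(Q,4,180,205),.13)[:,:2]
    y=np.arctan2(*(Q[0]-Q[1])[::-1])%6.2832;l=L[1]-L[0];print(y,np.arctan2(l[1],l[0])%6.2832-y,np.arctan2(l[1],l[0])%6.2832)
E
```

```text
3.344306846687294 1.5585322559503885 4.9028391026376825
3.3344668107871955 1.5153531149267616 4.849819925713957
```

move_arm --steps "0 0 0 0 0 -4 0; 0 0 0 0 0 -6 0; 0 0 0 0 0 -10 0; 0 0 0 0 0 -10 0; 0 0 0 0 0 -5 0; 0 0 0 0 0 0 0" --newtons 80

```text
time: 24.12
ee_pos: [0.4606, -0.0965, 0.3133]
ee_rot: [0.643, 0.766, 0.002, 0.003]
force: [-0.4, 0.5, -5.6]
gripper_width: 0.0122
```

```bash
python3 - <<'E'
from h import *
st()
grab('side','s20');crop('s20',170,195,330,355,3.75,'g25')
E
```

```text
t 24.125 p [ 0.4606 -0.0965  0.3133] xang 1.7443 z [ 0.007 -0.001 -1.   ] F [-0.4  0.5 -5.6] w 0.0122
```

View pics/g25.png

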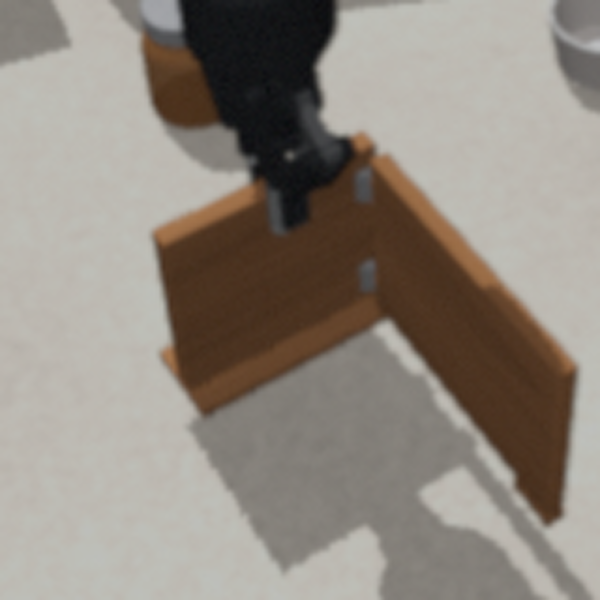

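```bash
cat >> h.py <<'E'
def legang(t,L,Q,s,ox,oy,z):
    f=lambda l:px2w(t,[((u+.5)/s-.5+ox,(v+.5)/s-.5+oy) for u,v in l],z)[:,:2]
    L=f(L);Q=f(Q);y=np.arctan2(*(Q[0]-Q[1])[::-1])%6.2832;l=L[1]-L[0];print('yaw',y,'leg',np.arctan2(l[1],l[0])%6.2832-y,np.hypot(*l),np.hypot(*(Q[0]-Q[1])))
E
python3 - <<'E'
from h import *
legang('s20',[(383,160),(564,374)],[(156,238),(366,142)],3.75,170,195,.166)
plan([.4606,-.0965,.41],1.7443,0,5)
E
```

```text
yaw 3.2975988542027395 leg 1.5339633740488292 0.16468656540512772 0.12491357121650731
total rv [0.006 0.002 0.   ] shift mm [ -0.2   0.6 -97. ]
0.001 0 0 0 0.1 -19.4 0; 0.001 0.001 0 -0.1 0.1 -19.4 0; 0.002 0 0 0 0.1 -19.4 0; 0.001 0.001 0 0 0 -19.4 0; 0.001 0 0 0 0.1 -19.4 0
```

move_arm --steps "0.001 0 0 0 0 -8 0; 0.001 0 0 0 0 -16 0; 0.001 0 0 0 0 -20 0; 0.001 0 0 0 0 -20 0; 0 0 0 0 0 -16 0; 0 0 0 0 0 -8 0; 0 0 0 0 0 0 0"

```text
time: 25.05
ee_pos: [0.46, -0.0963, 0.408]
ee_rot: [0.643, 0.766, 0.0, 0.002]
force: [-0.4, 0.8, -5.8]
gripper_width: 0.0128
```

```bash
python3 - <<'E'
from h import *
st();plan([.5362,.2457,.41],1.336,0,18)
grab('side','s21');crop('s21',170,165,330,325,3.75,'g26')
E
```

```text
t 25.05 p [ 0.46   -0.0963  0.408 ] xang 1.7443 z [ 0.004 -0.002 -1.   ] F [-0.4  0.8 -5.8] w 0.0128
total rv [0.004 0.002 0.408] shift mm [323.7 134.1  -2.4]
0 0 0.023 18 7.5 -0.1 0; 0 0 0.022 18.1 7 -0.2 0; 0.001 0 0.023 18.3 6.6 -0.1 0; 0 0 0.023 18.5 6.2 -0.2 0; 0 0.001 0.022 18.6 5.8 -0.1 0; 0 0 0.023 18.7 5.4 -0.1 0; 0 0 0.023 18.8 4.9 -0.1 0; 0.001 0 0.022 19 4.6 -0.2 0; 0 0 0.023 19 4.1 -0.1 0; 0 0 0.023 19.1 3.6 -0.1 0; 0 0 0.023 19.2 3.2 -0.1 0; 0.001 0 0.022 19.3 2.8 -0.2 0; 0 0.001 0.023 19.3 2.3 -0.1 0; 0 0 0.023 19.4 1.9 -0.1 0; 0 0 0.022 19.4 1.5 -0.1 0; 0 0 0.023 19.4 1 -0.1 0; 0.001 0 0.023 19.5 0.6 -0.2 0; 0 0 0.022 19.5 0.1 -0.1 0
```

View pics/g26.png

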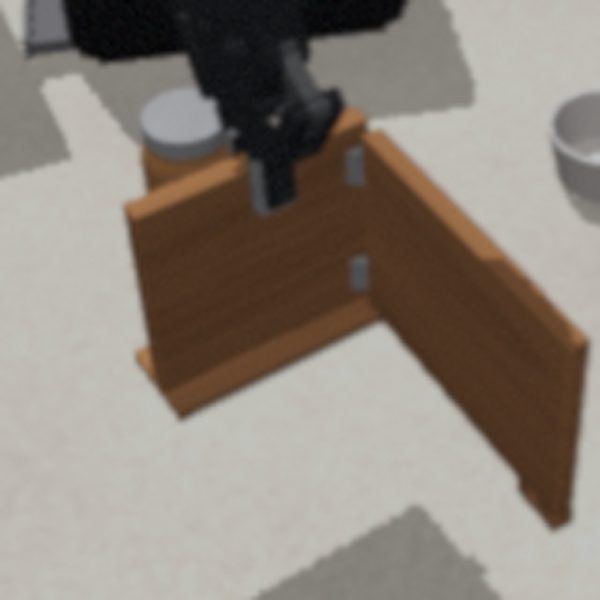

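move_arm --steps "0 0 0.01 6 2.5 -0.3 0; 0 0 0.015 12 5 -0.6 0; 0 0 0.023 18.3 6.6 -0.6 0; 0 0 0.023 18.5 6.2 -0.6 0; 0 0 0.022 18.6 5.8 -0.6 0; 0 0 0.023 18.7 5.4 -0.6 0; 0 0 0.023 18.8 4.9 -0.6 0; 0 0 0.018 15 4 -0.5 0; 0 0 0.01 8 2 -0.3 0; 0 0 0 0 0 0 0"

```text
time: 26.35
ee_pos: [0.4899, 0.0484, 0.4059]
ee_rot: [0.708, 0.706, -0.003, -0.002]
force: [-0.4, 0.1, -6.0]
gripper_width: 0.0125
```

```bash
python3 - <<'E'
from h import *
st();plan([.5362,.2457,.415],1.336,0,11)
grab('side','s22');crop('s22',150,115,330,295,3.3,'g27')
E
```

```text
t 26.35 p [0.4899 0.0484 0.4059] xang 1.5685 z [-0.007 -0.001 -1.   ] F [-0.4  0.1 -6. ] w 0.0125
total rv [-0.007  0.002  0.233] shift mm [197.3  45.8  -9.6]
-0.001 0 0.021 17.9 4.2 -0.9 0; 0 0 0.021 18.1 3.8 -0.8 0; -0.001 0 0.021 18.1 3.4 -0.9 0; 0 0.001 0.022 18.1 3 -0.9 0; -0.001 0 0.021 18.3 2.6 -0.8 0; -0.001 0 0.021 18.2 2.3 -0.8 0; 0 0 0.021 18.4 1.8 -0.9 0; -0.001 0 0.021 18.3 1.5 -0.8 0; 0 0 0.021 18.4 1.1 -0.9 0; -0.001 0.001 0.021 18.4 0.7 -0.8 0; -0.001 0 0.022 18.4 0.3 -0.8 0
```

View pics/g27.png

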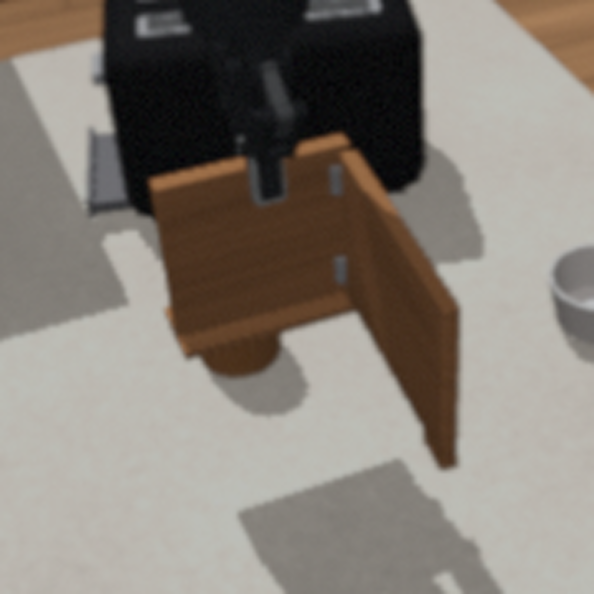

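```bash
python3 - <<'E'
from h import *
legang('s22',[(347,155),(448,306)],[(154,184),(344,137)],3.3,150,115,.259)
legang('s21',[(368,137),(573,343)],[(130,212),(361,112)],3.75,170,165,.261)
E
```

```text
yaw 3.128109892041063 leg 1.5554264007406728 0.16185081162022652 0.1259170221106996
yaw 3.3218261614235125 leg 1.5403276996439104 0.163068514406244 0.12753438164069159
```

move_arm --steps "-0.001 0 0.01 6 1.5 -0.8 0; -0.001 0 0.015 12 3 -0.8 0; -0.001 0 0.021 18 3.4 -0.9 0; -0.001 0 0.022 18 3 -0.9 0; -0.001 0 0.021 18.3 2.6 -0.8 0; -0.001 0 0.021 18.2 2.3 -0.8 0; 0 0 0.021 18.4 1.8 -0.9 0; 0 0 0.021 18.3 1.5 -0.8 0; 0 0 0.015 12 1 -0.9 0; 0 0 0.008 6 1 -0.4 0"

```text
time: 27.65
ee_pos: [0.5252, 0.1931, 0.4145]
ee_rot: [0.772, 0.635, -0.0, 0.001]
force: [0.3, 0.2, -5.5]
gripper_width: 0.0122
```

```bash
python3 - <<'E'
from h import *
st();plan([.5362,.2457,.41],1.336,0,3)
E
```

```text
t 27.65 p [0.5252 0.1931 0.4145] xang 1.3773 z [ 0.001 -0.002 -1.   ] F [ 0.3  0.2 -5.5] w 0.0122
total rv [0.001 0.001 0.041] shift mm [53.7  0.7  4.4]
0 0 0.014 17.9 0.2 1.5 0; 0.001 0.001 0.014 17.9 0 1.5 0; 0 0 0.013 17.9 -0.2 1.5 0
```

move_arm --steps "0 0 0.012 12 0 0 0; 0 0 0.014 17 0 0 0; 0 0 0.01 12 0 0 0; 0 0 0.006 8 0 0 0; 0 0 0 0 0 0 0"

```text
time: 28.28
ee_pos: [0.5362, 0.243, 0.4143]
ee_rot: [0.786, 0.618, -0.0, 0.001]
force: [-0.7, -0.6, -5.8]
gripper_width: 0.0128
```

```bash
python3 - <<'E'
from h import *
st();plan([.5362,.2457,.41],1.336,0,1)
grab('side','s23');crop('s23',140,85,320,265,3.3,'g28');grab('top','t23');crop('t23',90,120,270,280,4,'g29')
E
```

```text
t 28.275 p [0.5362 0.243  0.4143] xang 1.3317 z [ 0.001 -0.002 -1.   ] F [-0.7 -0.6 -5.8] w 0.0128
total rv [ 0.001  0.002 -0.004] shift mm [ 2.7 -0.7  4.3]
0.001 0.002 -0.004 2.7 -0.7 4.3 0
```

View pics/g28.png

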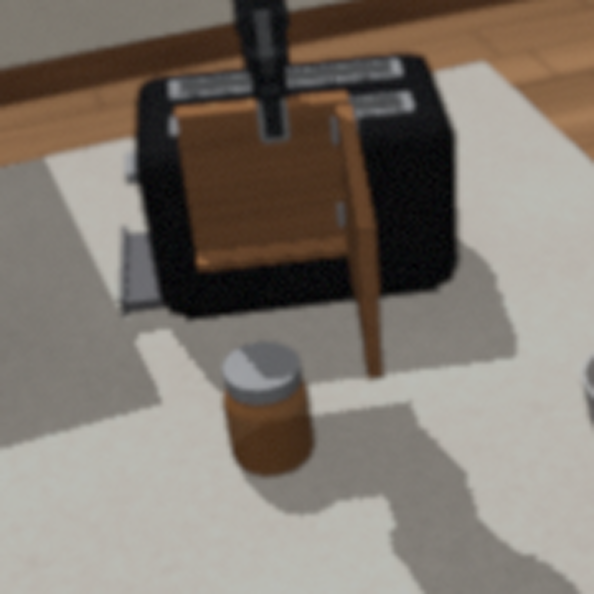

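View pics/g29.png

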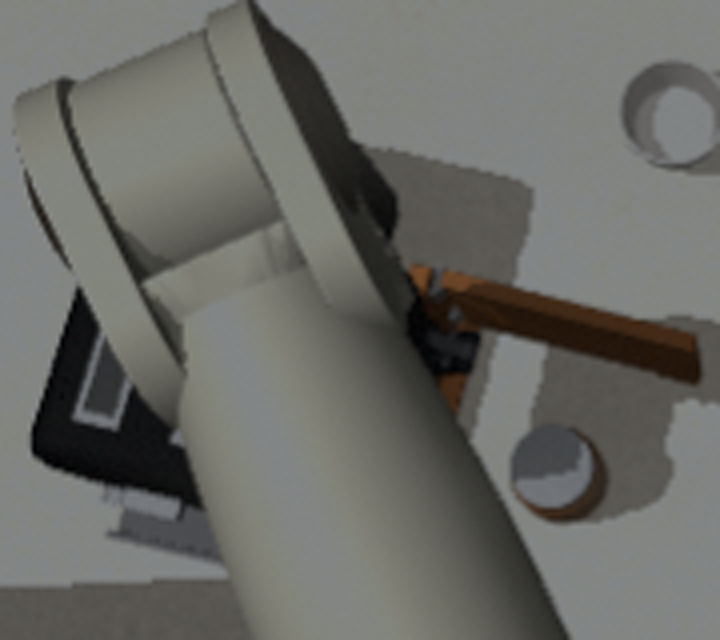

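```bash
python3 - <<'E'
from h import *
s=manip.state();t=np.array(s['ee_pos']);a=1.3317+np.pi/2
X=np.array([np.cos(a),np.sin(a)]);Y=np.array([-X[1],X[0]]);o=t[:2]+.0085*X
pot=np.array([.4815,.1615]);print('origin',o,'pot in screen',(pot-o)@X,(pot-o)@Y)
T=np.array([.594,.4046]);b=-.235;print('y in toaster',(o-T)@np.array([-np.sin(b),np.cos(b)]))
z=.13+t[2]-.2766
for th in(1.45,1.5,1.571):
    H=o-.06*X+.0145*Y;e=H+.17*(np.cos(th)*X+np.sin(th)*Y);q=np.array([[*H,z],[*e,z]])
    print(th,((w2px('s23',q)-[140,85]+.5)*3.3-.5).round(),((w2px('t23',q)-[90,120]+.5)*4-.5).round())
crop('t23',185,175,275,225,8,'g30');crop('s23',230,105,270,205,6,'g31')
E
```

```text
origin [0.52786222 0.24445105] pot in screen 0.02539846602561131 0.09157101151711178
y in toaster -0.17114686913178928
1.45 [[340. 103.]
 [338. 226.]] [[438. 276.]
 [686. 366.]]
1.5 [[340. 103.]
 [351. 225.]] [[438. 276.]
 [690. 353.]]
1.571 [[340. 103.]
 [369. 223.]] [[438. 276.]
 [695. 335.]]
```

View pics/g30.png

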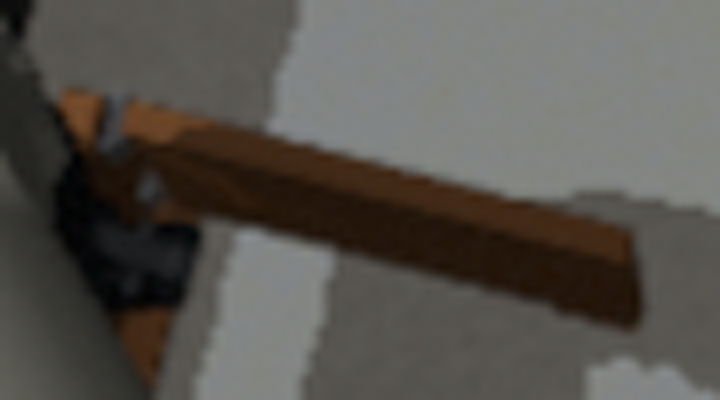

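View pics/g31.png

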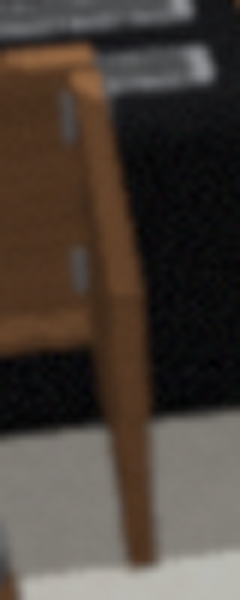

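move_arm --steps "0.001 0.002 0 2 0 8 0; 0 0 0 0 0 15 0; 0 0 0 0 0 18 0; 0 0 0 0 0 18 0; 0 0 0 0 0 18 0; 0 0 0 0 0 15 0; 0 0 0 0 0 8 0; 0 0 0 0 0 0 0"

```text
time: 29.38
ee_pos: [0.5356, 0.2424, 0.3055]
ee_rot: [0.787, 0.617, -0.002, -0.0]
force: [0.5, 0.0, -4.8]
gripper_width: 0.0125
```

```bash
python3 - <<'E'
from h import *
st();plan([.5362,.2445,.2766],1.336,0,1)
grab('side','s24');crop('s24',140,85,320,265,3.3,'g32')
E
```

```text
t 29.375 p [0.5356 0.2424 0.3055] xang 1.3296 z [-0.003 -0.002 -1.   ] F [ 0.5  0.  -4.8] w 0.0125
total rv [-0.003  0.002 -0.006] shift mm [ 2.3  0.1 28.9]
-0.003 0.002 -0.006 2.3 0.1 28.9 0
```

View pics/g32.png

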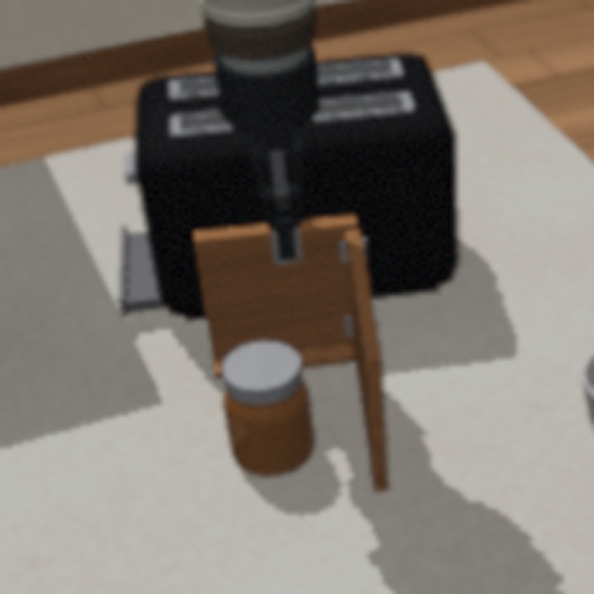

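Clear of the pot and level. I'll finish lowering.

move_arm --steps "-0.002 0.002 -0.004 1 0 8 0; 0 0 0 0 0 9 0; 0 0 0 0 0 7 0; 0 0 0 0 0 3 0; 0 0 0 0 0 0 0"

```text
time: 30.05
ee_pos: [0.5363, 0.2437, 0.2783]
ee_rot: [0.786, 0.619, 0.001, 0.0]
force: [0.0, 0.0, -5.8]
gripper_width: 0.0126
```

```bash
python3 - <<'E'
from h import *
st()
E
```

```text
t 30.05 p [0.5363 0.2437 0.2783] xang 1.3339 z [ 0.002  0.001 -1.   ] F [ 0.   0.  -5.8] w 0.0126
```

move_arm --steps "0 0 0 0 0 2 0; 0 0 0 0 0 2 0; 0 0 0 0 0 2 0"

```text
time: 30.42
ee_pos: [0.5359, 0.244, 0.2768]
ee_rot: [0.786, 0.619, 0.003, 0.0]
force: [-6.3, -2.2, 7.7]
gripper_width: 0.0126
```

```bash
python3 - <<'E'
from h import *
st();grab('side','s25');crop('s25',140,85,320,265,3.3,'g33')
E
```

```text
t 30.425 p [0.5359 0.244  0.2768] xang 1.3342 z [ 0.005  0.004 -1.   ] F [-6.3 -2.2  7.7] w 0.0126
```

View pics/g33.png

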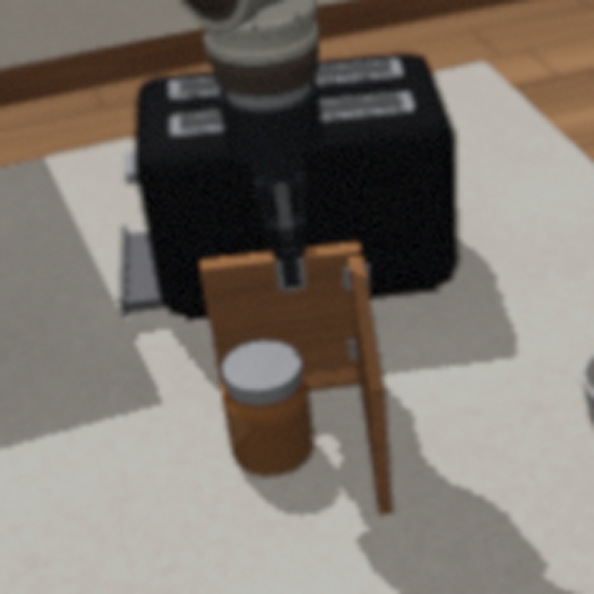

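move_arm --steps "0 0 0 0 0 0 0; 0 0 0 0 0 0 20; 0 0 0 0 0 0 30; 0 0 0 0 0 0 45; 0 0 0 0 0 0 45; 0 0 0 0 0 -8 45; 0 0 0 0 0 -20 45; 0 0 0 0 0 -40 45; 0 0 0 0 0 -50 45; 0 0 0 0 0 -20 45"

```text
time: 31.72
ee_pos: [0.5346, 0.2432, 0.4213]
ee_rot: [0.786, 0.619, 0.004, 0.001]
force: [-0.2, 0.1, -1.0]
gripper_width: 0.0383
```

```bash
python3 - <<'E'
from h import *
st();grab('side','s26');crop('s26',140,85,320,265,3.3,'g34')
E
```

```text
t 31.725 p [0.5346 0.2432 0.4213] xang 1.3341 z [ 0.008  0.004 -1.   ] F [-0.2  0.1 -1. ] w 0.0383
```

View pics/g34.png

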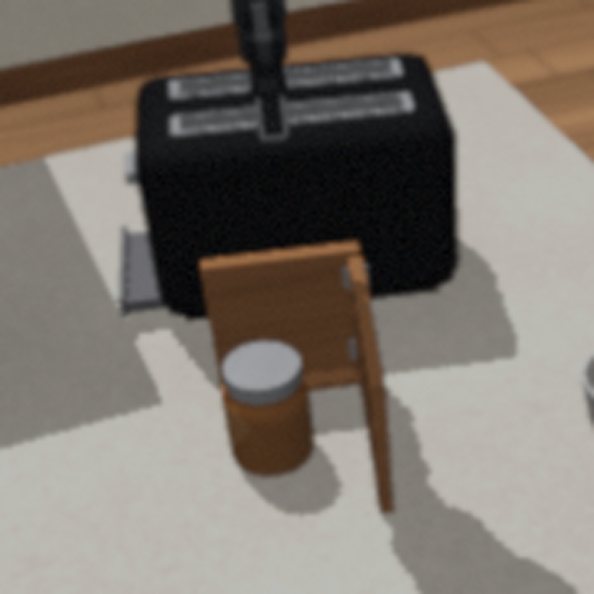

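move_arm --steps "0 0 0 -25 -5 -5 45; 0 0 0 -45 -10 -3 45; 0 0 0 -50 -11 -2 45; 0 0 0 -50 -11 -2 45; 0 0 0 -50 -11 -2 45; 0 0 0 -50 -11 -2 45; 0 0 0 -50 -11 -2 45; 0 0 0 -50 -11 -2 45; 0 0 0 -30 -5 0 45; 0 0 0 0 0 0 45"

```text
time: 33.02
ee_pos: [0.3507, -0.1352, 0.4369]
ee_rot: [0.785, 0.619, 0.005, 0.002]
force: [-0.6, 1.0, 0.1]
gripper_width: 0.0382
```

```bash
python3 - <<'E'
from h import *
st();grab('side','s27');crop('s27',170,125,290,245,5,'g35');grab('top','t27');crop('t27',90,120,280,280,4,'g36')
E
```

```text
t 33.025 p [ 0.3507 -0.1352  0.4369] xang 1.3358 z [ 0.01   0.004 -1.   ] F [-0.6  1.   0.1] w 0.0382
```

View pics/g35.png

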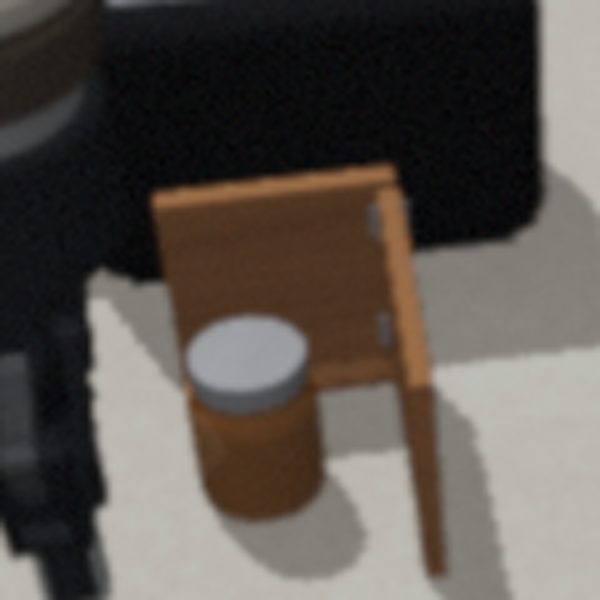

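View pics/g36.png

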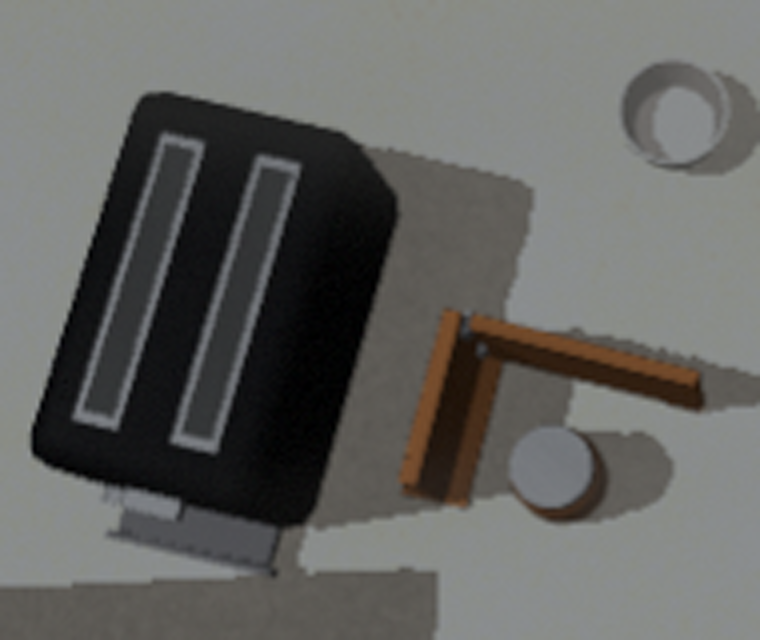

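```bash
python3 - <<'E'
from h import *
crop('t27',185,190,270,255,8,'g37')
a=load('t27')['c'].astype(int);b=load('top0')['c'].astype(int)
for n,(x0,y0,x1,y1) in dict(ramekin=(240,130,275,165),cup=(285,135,305,162),spoon=(325,130,360,175),pot=(216,225,232,240)).items(): print(n,np.abs(a-b)[y0:y1,x0:x1].mean().round(2),np.abs(a-b)[y0:y1,x0:x1].max())
E
```

```text
ramekin 2.48 5
cup 2.16 5
spoon 2.79 6
pot 13.75 53
```

View pics/g37.png

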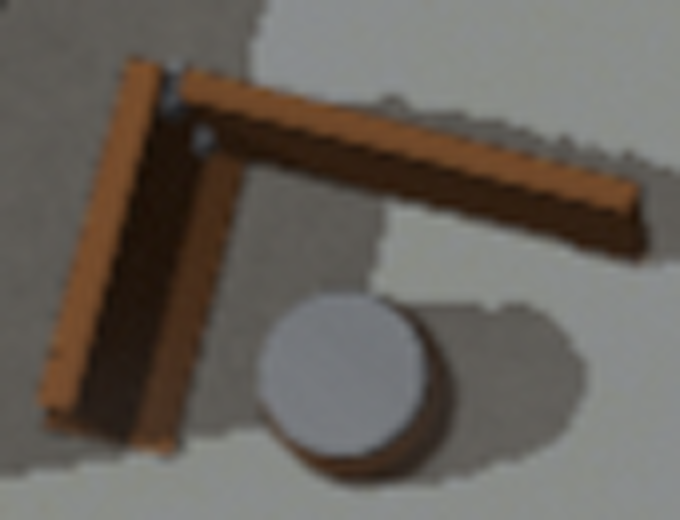

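```bash
python3 - <<'E'
from h import *
cv=lambda l,s,ox,oy:[((u+.5)/s-.5+ox,(v+.5)/s-.5+oy) for u,v in l]
P=px2w('t27',cv([(130,60),(160,67),(72,410),(41,405),(182,85),(636,197)],8,185,190),.13)[:,:2]
d=P[2]+P[3]-P[0]-P[1];y=np.arctan2(d[1],d[0]);c=P[:4].mean(0);l=P[5]-P[4];print('yaw',y,'vs toaster',y-np.pi+.235,'c',c,'leg',np.arctan2(l[1],l[0])-y+2*np.pi,np.hypot(*l))
pot=px2w('t27',cv([(258,375),(424,375),(341,292),(341,458)],8,185,190),.09)[:,:2].mean(0)
X=np.array([np.cos(y),np.sin(y)]);Y=np.array([-X[1],X[0]]);print('pot',pot,(pot-c)@X,(pot-c)@Y,'toaster y',(c-[.594,.4046])@[np.sin(.235),np.cos(.235)])
legang('s27',[(390,195),(417,385)],[(155,200),(393,172)],5,170,125,.13)
H=c-.06*X+.0145*Y
for th in(1.45,1.571):
  e=H+.17*(np.cos(th)*X+np.sin(th)*Y);q=[[*H,.13],[*e,.13]];print(((w2px('s27',q)-[170,125]+.5)*5).round(),((w2px('t27',q)-[185,190]+.5)*8).round())
E
```

```text
yaw 2.918674085244999 vs toaster 0.012081431655205699 c [0.52735838 0.24557371] leg 1.5402247355926475 0.16900149199678466
pot [0.48098854 0.16392824] 0.02717255780930629 0.08987656958120362 toaster y -0.17017238258142856
yaw 2.904180034893114 leg 1.5249482416639606 0.16181274434392343 0.12840078719338377
[[383. 190.]
 [389. 391.]] [[182.  82.]
 [626. 235.]]
[[383. 190.]
 [432. 386.]] [[182.  82.]
 [642. 181.]]
```

Every end condition measures inside its limit, so I'm handing the job in.

```bash
python3 -c "
from cell import manip
print(manip.finish_job())"
```

```text
the job is handed in; nothing more can be done
None
```

The screen stands upright between the toaster and the pot with its leg open behind the pot. I let go, moved the arm clear and handed the job in at about 33 s; no verdict is reported.

**What I did:** I took the folded screen from beside the tin, stood it on the open flap and pushed the leg out to its stop. I then gripped it again by the panel with the hand turned half round, carried it over the pot and set it down.

**Last checks (from the pictures):**

| Check | Measured | Needed |
|---|---|---|
| Panel against toaster side | 0.01 rad | below 0.2 rad |
| Screen y in toaster frame | −0.170 m | −0.24 to −0.10 m |
| Pot x in screen frame | 27 mm | −30 to 60 mm |
| Pot y in screen frame | 90 mm | 45 to 130 mm |
| Leg angle | 1.54 rad (top view), 1.52 rad (side view) | above 1.45 rad |

The pot measured within about 2 mm of its first position. The ramekin, egg cup and teaspoon show no change against the first pictures.

**What did not go cleanly:**
- **First carry:** it stopped short because the last joint reached its range limit, so I set the screen down a little early.
- **First push:** it turned the screen by about 0.24 rad, tilted it briefly by roughly 0.07 rad and left the leg at about 1.3 rad. I pushed again from 20 mm higher and brought the leg to its stop, measured at about 1.57 rad.
- **Second grip:** it nudged the leg back slightly, to about 1.52 rad. The leg therefore stands a little short of its stop but above the limit, and I left it there.

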